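Unclip the charged cordless pipettes and hang them on the hook rack

TASK

First switch the charging supply off (push its toggle lever fully away from you). Then take every charged cordless pipette (dial pointer beyond half, in the right half of the dial) out of its stand by pinching its two side release buttons, and hang each by its collar on a free hook of the rack, leaving the manual pipettes hanging. Leave the uncharged one clipped in its stand, and when all are hung switch the supply on again (lever fully back towards you).

Things in the scene. Friction and masses are not known exactly. Their poses are not given: they have to be found in the camera images.
- cordless_1: Cordless pipette in stand 1 (may be absent). All four are alike: 188 mm tall, origin at nozzle tip, z up. Nozzle 12 mm thick to z=65; neck 20 (x) x 18 (y) mm, z=65..125; collar plate 18 (x) x 38 (y), z=125..133; square head 20 (x) x 30 (y), z=133..188. Two opposed grey release buttons on the head's +x and -x faces, 18 (y) x 22 (z), centred at z=163, 38 mm across both when free.
- stand_1: Charging stand of cordless_1, loose, 0.8 kg. All four alike: base 116 x 72 x 12 mm (x=-78..+38), white tower 58 (x) x 35 (y) x 140 mm; origin on the table under the tower's centre, z up. The pipette stands in it with axes parallel to the stand's, tip 15 mm above the table, collar on the tower's top. A flat charge dial, 42 mm across, lies on the base at x=-52, towards the robot.
- stand_1_gauge (a joint): pointer of that stand's dial (rad), from above: 0 points to the stand's +y (left, empty), 1.57 to +x (away from the robot, half), 3.14 to -y (right, full). Above 1.57: its pipette is charged
- cordless_2: Cordless pipette in stand 2 (may be absent), shaped like cordless_1. Release: each button goes in 5 mm (spring 2 to 6 N; 28 mm across both when fully pinched) and draws in a latch barb (z=103..109, on an arm down the +x and -x sides) from under the stand's lip; while either button is out the pipette cannot be lifted out.
- stand_2: Charging stand of cordless_2, shaped like stand_1, loose: it can be shoved about on the table with its pipette
- stand_2_gauge (a joint): pointer of that stand's dial (rad), from above: 0 points to the stand's +y (left, empty), 1.57 to +x (away from the robot, half), 3.14 to -y (right, full). Above 1.57: its pipette is charged
- cordless_3: Cordless pipette in stand 3 (may be absent), shaped like cordless_1; about 0.11 kg. The grip that pinches the two buttons fully in also lifts and carries the pipette; let go, the buttons spring out again.
- stand_3: Charging stand of cordless_3, shaped like stand_1, loose: it can be shoved about on the table with its pipette
- stand_3_gauge (a joint): pointer of that stand's dial (rad), from above: 0 points to the stand's +y (left, empty), 1.57 to +x (away from the robot, half), 3.14 to -y (right, full). Above 1.57: its pipette is charged
- cordless_4: Cordless pipette in stand 4, shaped like cordless_1. Cordless pipettes have square heads with buttons and begin in the stands; manual ones are slim and round and hang on the rack.
- stand_4: Charging stand of cordless_4, shaped like stand_1, loose: it can be shoved about on the table with its pipette
- stand_4_gauge (a joint): pointer of that stand's dial (rad), from above: 0 points to the stand's +y (left, empty), 1.57 to +x (away from the robot, half), 3.14 to -y (right, full). Above 1.57: its pipette is charged
- rack: Fixed rack, base 150 x 300 x 12 mm; origin on the table under the middle of the hook row, z up; hooks along y, open front at -x. Hooks 1..5 at x=0, y=-124, -62, 0, 62, 124 mm, each a pair of level prongs along x, 24 mm clear between, tops at z=160, from x=-26 to a crossbar at x=63..77 (top z=160). Stops 8 mm high, 4 mm thick, stand on each prong at x=-24 and +24.
- manual_1: Manual pipette, slim, round, loose, hanging on hook 1 (or absent: then that hook is free); 183 mm tall, origin at its tip, z up, collar 38 mm wide (y) with underside at z=125, handle 25 mm thick above it. How a pipette hangs: neck put between the prongs from the front with the collar above the stops, collar lowered onto the prongs between the stops, tip then 35 mm above the table
- manual_2: Manual pipette, slim, round, loose, hanging on hook 2 (or absent: then that hook is free); 183 mm tall, origin at its tip, z up, collar 38 mm wide (y) with underside at z=125, handle 25 mm thick above it
- manual_3: Manual pipette, slim, round, loose, hanging on hook 3 (or absent: then that hook is free); 183 mm tall, origin at its tip, z up, collar 38 mm wide (y) with underside at z=125, handle 25 mm thick above it
- manual_4: Manual pipette, slim, round, loose, hanging on hook 4 (or absent: then that hook is free); 183 mm tall, origin at its tip, z up, collar 38 mm wide (y) with underside at z=125, handle 25 mm thick above it
- manual_5: Manual pipette, slim, round, loose, hanging on hook 5 (or absent: then that hook is free); 183 mm tall, origin at its tip, z up, collar 38 mm wide (y) with underside at z=125, handle 25 mm thick above it
- switch (a joint): toggle lever of the charging supply (rad): 0 leans to its box's -x, towards the robot (on); 1.0 leans to +x, away (off); stays where it is put, friction about 1 N at the knob
- switch_tip (a point): centre of the lever's 26 mm ball knob, 70 mm from the hinge; it swings evenly about the upright, 0.5 rad either way
- switch_base: Fixed box of the switch, 70 (x) x 50 (y) x 25 mm, origin on the table under its centre; the lever's hinge is 22 mm above the origin along y, the lever swings in the box's x-z plane

How it is judged (in metres and radians):
On the way, in this order (a step that is already met when the one before it is completed fails the run):
1. the supply is switched off while all cordless pipettes are still clipped in their stands (value of joint switch above 0.85 rad and horizontal distance between cordless_1 and stand_1 below 0.012 m and z of cordless_1 in the frame of stand_1 below 0.022 m and angle between each of cordless_1, cordless_2, cordless_3, cordless_4's own z axis and vertical below 0.12 rad and horizontal distance between cordless_2 and stand_2 below 0.012 m and z of cordless_2 in the frame of stand_2 below 0.022 m and horizontal distance between cordless_3 and stand_3 below 0.012 m and z of cordless_3 in the frame of stand_3 below 0.022 m and horizontal distance between cordless_4 and stand_4 below 0.012 m and z of cordless_4 in the frame of stand_4 below 0.022 m), for 0.2 s.
2. with the supply off, every charged cordless pipette hangs on a hook and the uncharged one is in its stand (value of joint switch above 0.8 rad and ((value of joint stand_1_gauge below 1.57 rad and horizontal distance between cordless_1 and stand_1 below 0.012 m and z of cordless_1 in the frame of stand_1 below 0.022 m and angle between cordless_1's own z axis and vertical below 0.12 rad) or (value of joint stand_1_gauge above 1.57 rad and z of cordless_1 in the frame of rack between 0.029 and 0.041 m and x of cordless_1 in the frame of rack between -0.028 and 0.028 m and angle between cordless_1's own z axis and vertical below 0.12 rad and (y of cordless_1 in the frame of rack between -0.144 and -0.104 m or y of cordless_1 in the frame of rack between -0.082 and -0.042 m or y of cordless_1 in the frame of rack between -0.02 and 0.02 m or y of cordless_1 in the frame of rack between 0.042 and 0.082 m or y of cordless_1 in the frame of rack between 0.104 and 0.144 m) and linear speed of cordless_1 below 0.03 m/s)) and ((value of joint stand_2_gauge below 1.57 rad and horizontal distance between cordless_2 and stand_2 below 0.012 m and z of cordless_2 in the frame of stand_2 below 0.022 m and angle between cordless_2's own z axis and vertical below 0.12 rad) or (value of joint stand_2_gauge above 1.57 rad and z of cordless_2 in the frame of rack between 0.029 and 0.041 m and x of cordless_2 in the frame of rack between -0.028 and 0.028 m and angle between cordless_2's own z axis and vertical below 0.12 rad and (y of cordless_2 in the frame of rack between -0.144 and -0.104 m or y of cordless_2 in the frame of rack between -0.082 and -0.042 m or y of cordless_2 in the frame of rack between -0.02 and 0.02 m or y of cordless_2 in the frame of rack between 0.042 and 0.082 m or y of cordless_2 in the frame of rack between 0.104 and 0.144 m) and linear speed of cordless_2 below 0.03 m/s)) and ((value of joint stand_3_gauge below 1.57 rad and horizontal distance between cordless_3 and stand_3 below 0.012 m and z of cordless_3 in the frame of stand_3 below 0.022 m and angle between cordless_3's own z axis and vertical below 0.12 rad) or (value of joint stand_3_gauge above 1.57 rad and z of cordless_3 in the frame of rack between 0.029 and 0.041 m and x of cordless_3 in the frame of rack between -0.028 and 0.028 m and angle between cordless_3's own z axis and vertical below 0.12 rad and (y of cordless_3 in the frame of rack between -0.144 and -0.104 m or y of cordless_3 in the frame of rack between -0.082 and -0.042 m or y of cordless_3 in the frame of rack between -0.02 and 0.02 m or y of cordless_3 in the frame of rack between 0.042 and 0.082 m or y of cordless_3 in the frame of rack between 0.104 and 0.144 m) and linear speed of cordless_3 below 0.03 m/s)) and ((value of joint stand_4_gauge below 1.57 rad and horizontal distance between cordless_4 and stand_4 below 0.012 m and z of cordless_4 in the frame of stand_4 below 0.022 m and angle between cordless_4's own z axis and vertical below 0.12 rad) or (value of joint stand_4_gauge above 1.57 rad and z of cordless_4 in the frame of rack between 0.029 and 0.041 m and x of cordless_4 in the frame of rack between -0.028 and 0.028 m and angle between cordless_4's own z axis and vertical below 0.12 rad and (y of cordless_4 in the frame of rack between -0.144 and -0.104 m or y of cordless_4 in the frame of rack between -0.082 and -0.042 m or y of cordless_4 in the frame of rack between -0.02 and 0.02 m or y of cordless_4 in the frame of rack between 0.042 and 0.082 m or y of cordless_4 in the frame of rack between 0.104 and 0.144 m) and linear speed of cordless_4 below 0.03 m/s))), for 0.3 s.
At the end, for the whole second after the job is handed in: lever on again (< 0.15 rad); every charged cordless and every manual pipette hangs at rest: tip 35 mm (+-6) above the table, within 20 mm (y) and 28 mm (x) of a hook centre, tilt < 0.12 rad; the uncharged one sits in its stand, within 12 mm, tip < 22 mm up (value of joint switch below 0.15 rad and ((value of joint stand_1_gauge below 1.57 rad and horizontal distance between cordless_1 and stand_1 below 0.012 m and z of cordless_1 in the frame of stand_1 below 0.022 m and angle between cordless_1's own z axis and vertical below 0.12 rad) or (value of joint stand_1_gauge above 1.57 rad and z of cordless_1 in the frame of rack between 0.029 and 0.041 m and x of cordless_1 in the frame of rack between -0.028 and 0.028 m and angle between cordless_1's own z axis and vertical below 0.12 rad and (y of cordless_1 in the frame of rack between -0.144 and -0.104 m or y of cordless_1 in the frame of rack between -0.082 and -0.042 m or y of cordless_1 in the frame of rack between -0.02 and 0.02 m or y of cordless_1 in the frame of rack between 0.042 and 0.082 m or y of cordless_1 in the frame of rack between 0.104 and 0.144 m) and linear speed of cordless_1 below 0.03 m/s)) and ((value of joint stand_2_gauge below 1.57 rad and horizontal distance between cordless_2 and stand_2 below 0.012 m and z of cordless_2 in the frame of stand_2 below 0.022 m and angle between cordless_2's own z axis and vertical below 0.12 rad) or (value of joint stand_2_gauge above 1.57 rad and z of cordless_2 in the frame of rack between 0.029 and 0.041 m and x of cordless_2 in the frame of rack between -0.028 and 0.028 m and angle between cordless_2's own z axis and vertical below 0.12 rad and (y of cordless_2 in the frame of rack between -0.144 and -0.104 m or y of cordless_2 in the frame of rack between -0.082 and -0.042 m or y of cordless_2 in the frame of rack between -0.02 and 0.02 m or y of cordless_2 in the frame of rack between 0.042 and 0.082 m or y of cordless_2 in the frame of rack between 0.104 and 0.144 m) and linear speed of cordless_2 below 0.03 m/s)) and ((value of joint stand_3_gauge below 1.57 rad and horizontal distance between cordless_3 and stand_3 below 0.012 m and z of cordless_3 in the frame of stand_3 below 0.022 m and angle between cordless_3's own z axis and vertical below 0.12 rad) or (value of joint stand_3_gauge above 1.57 rad and z of cordless_3 in the frame of rack between 0.029 and 0.041 m and x of cordless_3 in the frame of rack between -0.028 and 0.028 m and angle between cordless_3's own z axis and vertical below 0.12 rad and (y of cordless_3 in the frame of rack between -0.144 and -0.104 m or y of cordless_3 in the frame of rack between -0.082 and -0.042 m or y of cordless_3 in the frame of rack between -0.02 and 0.02 m or y of cordless_3 in the frame of rack between 0.042 and 0.082 m or y of cordless_3 in the frame of rack between 0.104 and 0.144 m) and linear speed of cordless_3 below 0.03 m/s)) and ((value of joint stand_4_gauge below 1.57 rad and horizontal distance between cordless_4 and stand_4 below 0.012 m and z of cordless_4 in the frame of stand_4 below 0.022 m and angle between cordless_4's own z axis and vertical below 0.12 rad) or (value of joint stand_4_gauge above 1.57 rad and z of cordless_4 in the frame of rack between 0.029 and 0.041 m and x of cordless_4 in the frame of rack between -0.028 and 0.028 m and angle between cordless_4's own z axis and vertical below 0.12 rad and (y of cordless_4 in the frame of rack between -0.144 and -0.104 m or y of cordless_4 in the frame of rack between -0.082 and -0.042 m or y of cordless_4 in the frame of rack between -0.02 and 0.02 m or y of cordless_4 in the frame of rack between 0.042 and 0.082 m or y of cordless_4 in the frame of rack between 0.104 and 0.144 m) and linear speed of cordless_4 below 0.03 m/s)) and z of manual_1 in the frame of rack between 0.029 and 0.041 m and x of manual_1 in the frame of rack between -0.028 and 0.028 m and angle between each of manual_1, manual_2, manual_3, manual_4, manual_5's own z axis and vertical below 0.12 rad and (y of manual_1 in the frame of rack between -0.144 and -0.104 m or y of manual_1 in the frame of rack between -0.082 and -0.042 m or y of manual_1 in the frame of rack between -0.02 and 0.02 m or y of manual_1 in the frame of rack between 0.042 and 0.082 m or y of manual_1 in the frame of rack between 0.104 and 0.144 m) and linear speed of each of manual_1, manual_2, manual_3, manual_4, manual_5 below 0.03 m/s and z of manual_2 in the frame of rack between 0.029 and 0.041 m and x of manual_2 in the frame of rack between -0.028 and 0.028 m and (y of manual_2 in the frame of rack between -0.144 and -0.104 m or y of manual_2 in the frame of rack between -0.082 and -0.042 m or y of manual_2 in the frame of rack between -0.02 and 0.02 m or y of manual_2 in the frame of rack between 0.042 and 0.082 m or y of manual_2 in the frame of rack between 0.104 and 0.144 m) and z of manual_3 in the frame of rack between 0.029 and 0.041 m and x of manual_3 in the frame of rack between -0.028 and 0.028 m and (y of manual_3 in the frame of rack between -0.144 and -0.104 m or y of manual_3 in the frame of rack between -0.082 and -0.042 m or y of manual_3 in the frame of rack between -0.02 and 0.02 m or y of manual_3 in the frame of rack between 0.042 and 0.082 m or y of manual_3 in the frame of rack between 0.104 and 0.144 m) and z of manual_4 in the frame of rack between 0.029 and 0.041 m and x of manual_4 in the frame of rack between -0.028 and 0.028 m and (y of manual_4 in the frame of rack between -0.144 and -0.104 m or y of manual_4 in the frame of rack between -0.082 and -0.042 m or y of manual_4 in the frame of rack between -0.02 and 0.02 m or y of manual_4 in the frame of rack between 0.042 and 0.082 m or y of manual_4 in the frame of rack between 0.104 and 0.144 m) and z of manual_5 in the frame of rack between 0.029 and 0.041 m and x of manual_5 in the frame of rack between -0.028 and 0.028 m and (y of manual_5 in the frame of rack between -0.144 and -0.104 m or y of manual_5 in the frame of rack between -0.082 and -0.042 m or y of manual_5 in the frame of rack between -0.02 and 0.02 m or y of manual_5 in the frame of rack between 0.042 and 0.082 m or y of manual_5 in the frame of rack between 0.104 and 0.144 m)); the robot touches nothing.
It fails at once if a manual pipette is knocked off the rack ((distance of manual_1 from where it was at the start of the episode above 0.06 m or angle between manual_1's own z axis and vertical above 0.6 rad) or (distance of manual_2 from where it was at the start of the episode above 0.06 m or angle between manual_2's own z axis and vertical above 0.6 rad) or (distance of manual_3 from where it was at the start of the episode above 0.06 m or angle between manual_3's own z axis and vertical above 0.6 rad) or (distance of manual_4 from where it was at the start of the episode above 0.06 m or angle between manual_4's own z axis and vertical above 0.6 rad) or (distance of manual_5 from where it was at the start of the episode above 0.06 m or angle between manual_5's own z axis and vertical above 0.6 rad)).
Of cordless_1, cordless_2, cordless_3 only 2 to 3 are there at a start; the rules pass over those that are not, and their reading is None.
Of manual_1, manual_2, manual_3, manual_4, manual_5 only 2 to 2 are there at a start; the rules pass over those that are not, and their reading is None.
At some moment in a run one of stand_1, stand_2, stand_3, stand_4 may be knocked a few centimetres aside while the robot is not near it.
It also fails if it takes over 208 s, if anything falls off the work surface, if the arm or the gripper's body presses on something with over 40 N, if the wrist force passes 120 N, or if a joint passes its speed limit or range.

ROBOT

A 7-joint arm with a two-finger parallel gripper is mounted at the origin on a cart in front of the work surface, level with it; the furniture and walls round the work are solid. World frame = base frame: x ahead of the robot, y to its left, z up, the work surface at z = 0. Lengths are in mm, angles in rad, forces in N, time in s.
With the tool pointing down it reaches from about 425 to 1025 mm from the base axis. Payload 9.4 kg.
Tool frame: the origin (TCP) lies at the very end of the fingers, on their centre line; the grasp point (between the pads) lies arm.pinch_z behind it (arm.pinch_z is the distance from the TCP to the grasp point, in mm); z points along the fingers, y is the line along which they close (so a half turn about z gives the same grasp; the last joint's range is limited). The gripper opens to 85 mm and grips with 20 to 120 N. Pads are 22 mm wide; open, the fingers measure 114 mm over their backs; the gripper's body (76 mm by 85 mm) begins 54 mm behind the grasp point. The pads swing forward as they close: fully open they stand 13 mm farther back than shut.
Start: joints at [1.251, 0.599, -0.003, 1.599, 0.002, 0.943, -0.08], TCP at [174.296, -703.737, 231.275] pointing down, gripper open.
Joint ranges: [-2.57, 2.57], [-0.35, 1.97], [-1.29, 1.29], [0.11, 2.56], [-1.05, 4.19], [0.11, 1.86], [-2.63, 2.63]. Speed limits (rad/s): [2.22, 2.22, 3.01, 3.01, 3.14, 3.14, 3.14].

INTERFACE

Orientations are given as a rotation vector (axis times angle).
In Python, from bench import arm gives the robot as it stands.
- The arm moves only by the tool servo_tool, never from a script. Its argument "series" is a list of rows, each a list of 7 numbers: the shift along the tool's x, y, z in m, then the turn, a rotation vector about the tool's x, y, z in rad, then the opening, from 0 (shut) to 1 (fully open). A call has exactly 10 rows; each row shifts and turns the commanded pose from where the row before left it, along the tool's axes as they then stand; what a row does not reach is not made up. A row lasts 1/10 s, in which the tool goes at most 50 mm and 8.59 degrees, less where a joint would pass 70% of its speed; a pose out of reach is approached as far as the arm can. A call is refused whole if a number of a shift passes 0.05 or a number of a turn 0.15, either way. A call with a gripper value outside its range is refused whole. The fingers move at their own pace and stop on an object; "force" is the grip in N (left out, the last holds). Time passes only in rows, so rows that do not move let the fingers close, or fill a call up. It gives the time, the measured TCP pose, the force, the opening and the grip force at its end, in the units of the state.
- arm.state(): the state, without advancing time (a new reading comes with each control period).
- arm.read_camera(name): name is "side" or "top"; returns the picture (480x640x3 uint8, red, green, blue); there is no depth.
- arm.camera_info(name): a dict with "camera_matrix" (3x3 intrinsics, pixels), "k1" (the pictures are not rectified: a ray, as slopes to the right and down, at radius r is drawn at 1 + k1 r^2 times it, then the intrinsics apply), "rvec" (rotation vector, rad) and "tvec" (3), from world to camera coordinates, as OpenCV has them. Camera axes: x right, y down, z forward; pixel columns grow to the right and rows downward; lengths in mm; the calibration is good to about 2 mm. A picture is of the moment at which its call begins. camera_info takes no time and is no camera call.
- arm.finish_job(): hands the job in; it is judged then, once.
Trained networks look in the newest picture that a camera, given by its name, has taken for a name from the list of things; names that differ only in an ending like _2 or _b are one class to them, and where a whole thing is asked for, a point or a joint stands for the part that bears it (a point fixed in the world has none). Each returns a list of dicts, best first, with "p" (0 to 1); they miss things now and then, are a little off and sometimes report something else, mostly with a low value. They report only what shows in the picture. A call takes as long as a camera call.
- arm.masks_of(target, camera): "region" (480x640 bool, what is visible of it) and "bbox" ([left, top, right, bottom] in pixels, round what is visible of it).
The state is a dict: "time": time; "q": joint angles; "joint_velocities": joint speeds; "effort": joint torques, N m; "ee_pos": TCP position; "ee_rot": TCP orientation; "force": force on the tool from outside, world axes, zero at the start; "moment": the same for the moment, N m; "grip_width": finger opening in mm; "grasp_force": force on a finger pad.
Only numpy, scipy, OpenCV 4.12 (cv2) and the standard library are available. Lean on these libraries where they do the work, as an engineer would, in place of code of your own. Each camera call takes 0.05 s, during which the arm holds its last target. There are 200 camera calls.

## Working session

There is one attempt and no reset: what is moved stays moved. The work goes in short steps, Python scripts to look and compute and a tool call to move; the robot and the scene stay as the last step left them, time stands still between calls to the robot, and variables do not carry over. Pictures are saved under pics/ and viewed, at most 14 in all, crops included, and the job is handed in when it is done.

Besides the shell and the picture viewer there is one more tool, called after "Emit:" as name(argument=value, ...), one argument or row to a line, values as JSON. servo_tool: Moves the arm, as the interface text tells. Its arguments: {"type":"object","properties":{"series":{"type":"array","items":{"type":"array","items":{"type":"number"}}},"force":{"type":"number"}},"required":["series"]}

```bash
mkdir -p pics; ls; python3 - <<'E'
from bench import arm
import cv2
for n in("side","top"):
    cv2.imwrite(f"pics/{n}0.png",arm.read_camera(n)[:,:,::-1]); i=arm.camera_info(n); print(n,i)
s=arm.state(); print(s, arm.pinch_z)
E
```

```text
pics
side {'camera_matrix': array([[524.25234737,   0.        , 319.69438126],
       [  0.        , 524.25234737, 245.16148157],
       [  0.        ,   0.        ,   1.        ]]), 'k1': 0.013497083721475905, 'rvec': array([ 2.26304832,  0.78018044, -0.30041384]), 'tvec': array([-482.46829302, -140.71648081, 1316.43553514])}
top {'camera_matrix': array([[622.76714489,   0.        , 317.83563457],
       [  0.        , 622.76714489, 229.6370554 ],
       [  0.        ,   0.        ,   1.        ]]), 'k1': 0.02180453576123304, 'rvec': array([ 2.10285676, -2.13134949,  0.20955963]), 'tvec': array([  81.65429042,  530.23695823, 1651.86345224])}
{'time': 0.1, 'q': array([ 1.25132028,  0.60004791, -0.00254145,  1.60003441,  0.00180429,
        0.94291054, -0.07981066]), 'joint_velocities': array([ 0.00047717, -0.0015278 ,  0.00097235, -0.00089345, -0.00044985,
       -0.00034235,  0.00082676]), 'effort': array([ 4.57408969e-03, -7.77996898e+01,  1.56971633e+00, -2.58627445e+01,
        1.25677112e-02,  5.42685229e-03,  1.69939574e-05]), 'ee_pos': array([ 174.17467462, -703.33914768,  230.50685367]), 'ee_rot': array([-3.11711100e+00, -3.80326550e-01,  4.74958885e-04]), 'force': array([-0.28587751, -0.70299425,  0.37788085]), 'moment': array([0.00028136, 0.00652102, 0.00981946]), 'grasp_force': 0.0, 'grip_width': 85.19090151585489} 18.700000000000003
```

View pics/top0.png

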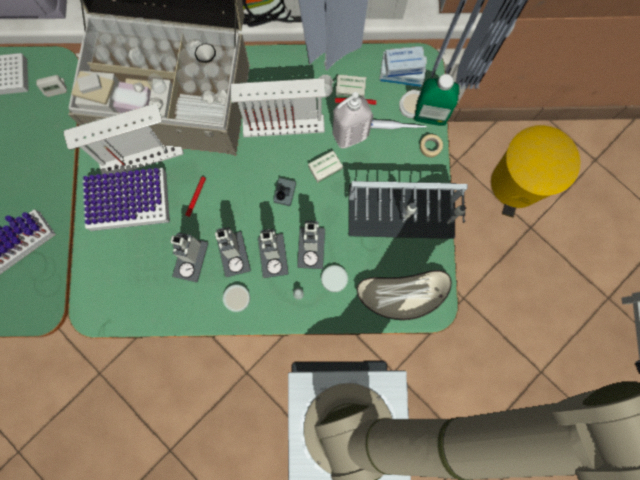

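View pics/side0.png

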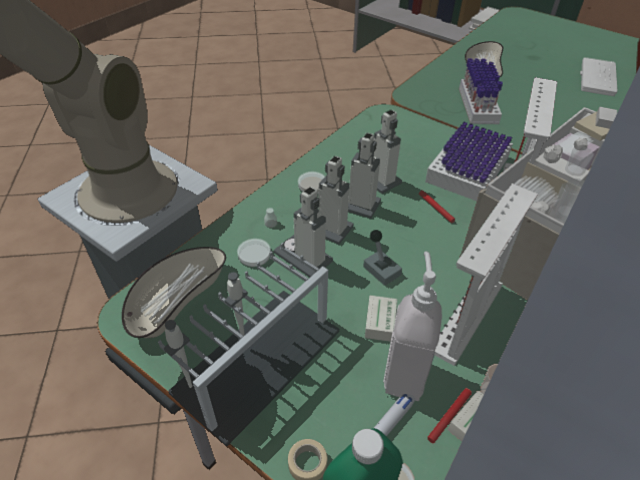

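The top view shows four stands with cordless pipettes (about (187,255), (232,250), (272,252) and (311,245)), the switch at (285,190) and the rack at (408,205). Next I'll get masks and enlarged crops.

```bash
cat > h.py <<'E'
import numpy as np, cv2, pickle
from bench import arm
def proj(P,n):
    i=arm.camera_info(n); P=np.atleast_2d(np.asarray(P,float))
    c=P@cv2.Rodrigues(i["rvec"])[0].T+i["tvec"]; u=c[:,:2]/c[:,2:]
    u=u*(1+i["k1"]*(u**2).sum(1,keepdims=True)); K=i["camera_matrix"]
    return u*[K[0,0],K[1,1]]+K[:2,2]
def ray(px,n,z):
    "world point at height z seen at pixel px"
    i=arm.camera_info(n); K=i["camera_matrix"]; d=(np.asarray(px,float)-K[:2,2])/K[0,0]; u=d.copy()
    for _ in range(10): u=d/(1+i["k1"]*(u@u))
    R=cv2.Rodrigues(i["rvec"])[0]; o=-R.T@i["tvec"]; v=R.T@np.r_[u,1]
    return o+v*(z-o[2])/v[2]
def box(x0,x1,y0,y1,z0,z1): return np.array([[x,y,z] for x in(x0,x1) for y in(y0,y1) for z in(z0,z1)],float)
def place(B,p):
    c,s=np.cos(p[2]),np.sin(p[2]); return B@np.array([[c,-s,0],[s,c,0],[0,0,1]]).T+[p[0],p[1],p[3] if len(p)>3 else 0]
PIP=[box(-10,10,-9,9,65,125),box(-9,9,-19,19,125,133),box(-10,10,-15,15,133,188),box(-19,19,-9,9,152,174),box(-6,6,-6,6,0,65)]
STAND=[box(-78,38,-36,36,0,12),box(-29,29,-17.5,17.5,0,140)]
def sil(boxes,p,n,S=4):
    m=np.zeros((480*S//1,640*S),np.uint8)
    for b in boxes:
        h=cv2.convexHull(((proj(place(b,p),n)+.5)*S).astype(np.int32)); cv2.fillConvexPoly(m,h,1)
    return cv2.resize(m*255,(640,480),interpolation=cv2.INTER_AREA)/255.
def snap(n,name=None):
    im=arm.read_camera(n)[:,:,::-1].copy()
    if name: cv2.imwrite(f"pics/{name}.png",im)
    return im
def crop(im,x0,y0,x1,y1,k): return cv2.resize(im[y0:y1,x0:x1],None,fx=k,fy=k,interpolation=cv2.INTER_CUBIC)
E
python3 - <<'E'
from h import *
t=cv2.imread("pics/top0.png"); cv2.imwrite("pics/c1.png",crop(t,165,170,335,290,4.6))
M={}
for n in("top","side"):
    for k in("stand","cordless","manual","rack","switch_base","switch_tip","switch"):
        r=arm.masks_of(k+"_1" if k in("stand","cordless","manual") else k,n); M[n,k]=r
        print(n,k,[(round(d["p"],2),np.round(d["bbox"]).astype(int).tolist(),int(d["region"].sum())) for d in r])
pickle.dump(M,open("M.pkl","wb"))
E
```

```text
top stand [(0.79, [218, 227, 252, 280], 1033), (0.73, [174, 235, 207, 283], 1020), (0.72, [299, 222, 325, 273], 922), (0.69, [169, 234, 189, 251], 204), (0.67, [258, 230, 286, 280], 928)]
top cordless [(0.74, [218, 231, 231, 244], 213), (0.64, [256, 231, 288, 276], 921), (0.61, [305, 222, 315, 236], 179), (0.5, [171, 235, 189, 252], 241), (0.47, [258, 228, 276, 247], 245)]
top manual [(0.51, [404, 203, 416, 219], 139), (0.5, [446, 204, 466, 223], 163), (0.25, [262, 229, 275, 244], 209)]
top rack [(0.75, [348, 184, 467, 241], 5874), (0.18, [303, 220, 318, 236], 197)]
top switch_base [(0.98, [272, 180, 296, 205], 456)]
top switch_tip [(0.43, [277, 189, 284, 202], 77)]
top switch [(0.43, [278, 187, 284, 201], 72)]
side stand [(0.92, [348, 156, 382, 218], 1592), (0.88, [317, 176, 353, 245], 1453), (0.79, [275, 207, 332, 276], 2051), (0.56, [373, 134, 402, 190], 1157), (0.47, [299, 187, 319, 224], 528)]
side cordless [(0.97, [298, 187, 318, 222], 481), (0.95, [377, 108, 395, 141], 460), (0.93, [323, 154, 343, 188], 464), (0.72, [356, 133, 377, 166], 451)]
side manual [(0.69, [164, 321, 191, 384], 707), (0.69, [226, 276, 247, 336], 571)]
side rack [(0.73, [158, 242, 341, 444], 14089)]
side switch_base [(0.57, [366, 228, 400, 284], 1005)]
side switch_tip [(0.49, [369, 233, 381, 260], 170)]
side switch [(0.79, [370, 229, 380, 261], 209)]
```

View pics/c1.png

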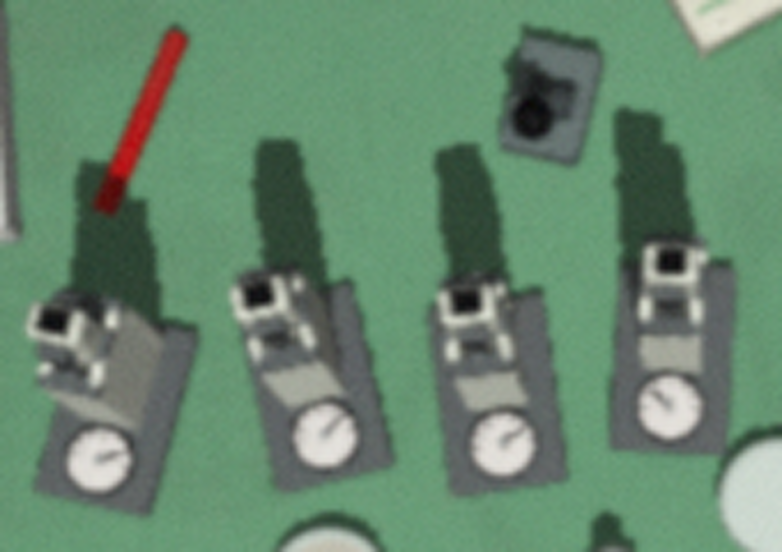

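The dial pointers on the left three stands point right of up, so those are charged. The rightmost points upper-left, so it is uncharged. Now I'll fit the poses and look at the rack.

```bash
cat > fit.py <<'E'
from h import *
from scipy.optimize import minimize
def fitjoint(T,W,boxes,p0,others=None):
    "T: dict cam->target bool mask ; p0 list of poses; cyclic Nelder-Mead on soft IoU"
    P=[np.array(p,float) for p in p0]
    for it in range(2):
        for k in range(len(P)):
            fix={n:np.max([sil(boxes,P[j],n,2) for j in range(len(P)) if j!=k]+[np.zeros((480,640))],axis=0) for n in T}
            def cost(v):
                q=np.r_[v[0],v[1],v[2]/50]; e=0
                for n in T:
                    s=np.maximum(fix[n],sil(boxes,q,n,2)); e+=np.abs(s-T[n]).sum()*W[n]
                return e
            v0=P[k]*[1,1,50]
            r=minimize(cost,v0,method="Nelder-Mead",options=dict(initial_simplex=v0+np.vstack([np.zeros(3),np.eye(3)*[8,8,8]]),xatol=.2,fatol=1,maxiter=90))
            P[k]=r.x/[1,1,50]
        print(it,r.fun)
    return P
E
cat > s1.py <<'E'
from fit import *
M=pickle.load(open("M.pkl","rb"))
t=cv2.imread("pics/top0.png"); s=cv2.imread("pics/side0.png")
dial=[(98,460),(325,435),(503,443),(670,405)]; ctr=[(115,410),(310,385),(490,390),(672,350)]
p0=[]
top=[(115,410),(312,388),(490,393),(671,355)]  # tower front foot approx
yaw=[-.3,.2,.1,-.05]
for d,a in zip(dial,yaw):
    w=ray((d[0]/4.6+165,d[1]/4.6+170),"top",13); p0.append((w[0]+52*np.cos(a),w[1]+52*np.sin(a),a))
T={}
for n in("top","side"):
    T[n]=np.any([d["region"] for k in("stand","cordless") for d in M[n,k]],axis=0).astype(float)
P=fitjoint(T,{"top":1,"side":1},STAND+[b+[0,0,15] for b in PIP[1:4]],p0)
P=np.array(P); print(np.round(np.array(p0),2)); print(np.round(P,3).tolist()); np.save("stands.npy",P)
def fit1(k,boxes,p0):
    T={n:M[n,k][0]["region"].astype(float) for n in("top","side")}
    return fitjoint(T,{"top":1,"side":1},boxes,p0)[0]
w=ray((285,190),"top",12)
# switch: box only, top view + side view minus lever
sw=fit1("switch_base",[box(-35,35,-25,25,0,25)],[(w[0],w[1],-.2)]); print("sw",np.round(sw,3)); np.save("sw.npy",sw)
for n,im in(("top",t),("side",s)):
    for p in P:
        for b in STAND+[b+[0,0,15] for b in PIP[1:4]]:
            cv2.polylines(im,[cv2.convexHull((proj(place(b,p),n)*8).astype(np.int32))],True,(0,0,255),1,shift=3)
    cv2.polylines(im,[cv2.convexHull((proj(place(box(-35,35,-25,25,0,25),sw),n)*8).astype(np.int32))],True,(0,0,255),1,shift=3)
a=crop(t,165,170,335,290,4.6); b=crop(s,270,100,410,290,4.2)
cv2.imwrite("pics/o1.png",crop(t,160,170,340,290,4.4)); 
r1=crop(cv2.imread("pics/top0.png"),340,170,475,245,5.9); cv2.imwrite("pics/r1.png",r1)
r2=crop(cv2.imread("pics/side0.png"),150,235,345,445,2.85); b=crop(s,270,100,410,290,3.1)
c=np.zeros((600,1000,3),np.uint8); 
h=600; out=np.zeros((600,800,3),np.uint8); r2=r2[:600]; b=crop(s,290,100,405,290,600/190*.7); 
out[:r2.shape[0],:r2.shape[1]]=r2[:, :800]; out[:b.shape[0],800-b.shape[1]:]=b; cv2.imwrite("pics/o2.png",out)
E
python3 s1.py
```

```text
0 1146.5411764705882Traceback (most recent call last):
  File "s1.py", line 13, in <module>
    P=fitjoint(T,{"top":1,"side":1},STAND+[b+[0,0,15] for b in PIP[1:4]],p0)
  File "fit.py", line 15, in fitjoint
    r=minimize(cost,v0,method="Nelder-Mead",options=dict(initial_simplex=v0+np.vstack([np.zeros(3),np.eye(3)*[8,8,8]]),xatol=.2,fatol=1,maxiter=90))
    res = _minimize_neldermead(fun, x0, args, callback, bounds=bounds,
                               **options)
    fsim[j] = func(sim[j])
              ~~~~^^^^^^^^
    fx = function(np.copy(x), *(wrapper_args + args))
  File "fit.py", line 12, in cost
    s=np.maximum(fix[n],sil(boxes,q,n,2)); e+=np.abs(s-T[n]).sum()*W[n]
                        ~~~^^^^^^^^^^^^^
  File "h.py", line 22, in sil
    h=cv2.convexHull(((proj(place(b,p),n)+.5)*S).astype(np.int32)); cv2.fillConvexPoly(m,h,1)
                       ~~~~^^^^^^^^^^^^^^
  File "h.py", line 4, in proj
    i=arm.camera_info(n); P=np.atleast_2d(np.asarray(P,float))
ValueError: time passes only in moves, steps and waits
```

```bash
sed -i 's/^from bench import arm/from bench import arm\nCI={n:arm.camera_info(n) for n in("top","side")}/; s/i=arm.camera_info(n)/i=CI[n]/' h.py; python3 s1.py
```

```text
0 1146.5411764705882
1 1139.7725490196078
[[ 4.8010e+02  4.2419e+02 -3.0000e-01]
 [ 4.9464e+02  3.1378e+02  2.0000e-01]
 [ 4.8908e+02  2.0146e+02  1.0000e-01]
 [ 5.1102e+02  9.2890e+01 -5.0000e-02]]
[[480.741, 425.359, -0.289], [494.327, 316.136, 0.224], [488.973, 204.363, 0.12], [510.437, 92.536, -0.1]]
0 283.0627450980392
1 281.81960784313725
sw [ 6.51171e+02  1.67234e+02 -2.44000e-01]
```

View pics/o1.png

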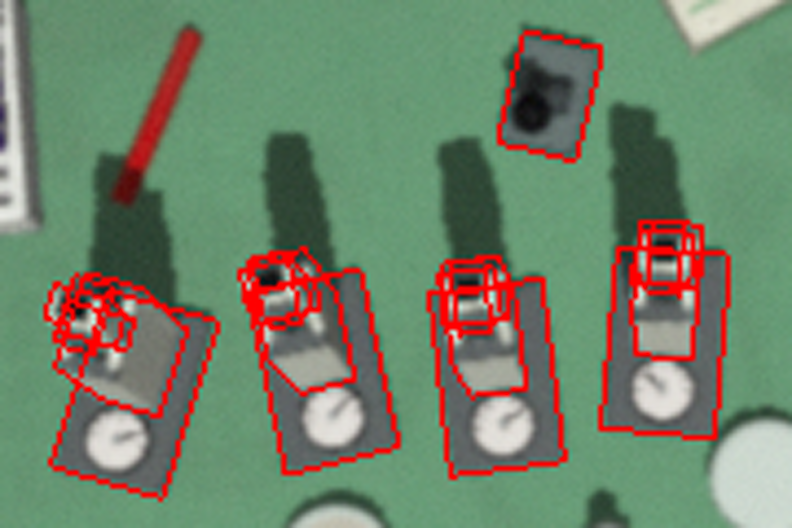

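View pics/o2.png

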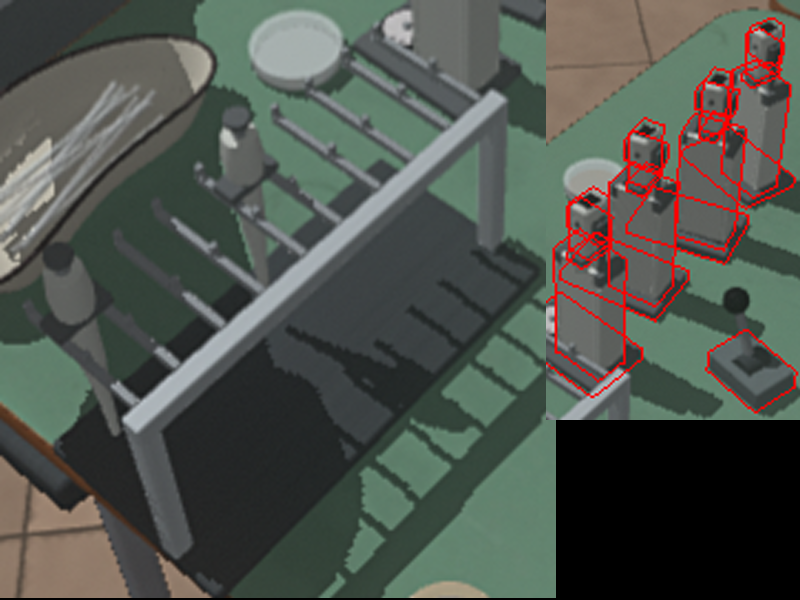

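View pics/r1.png

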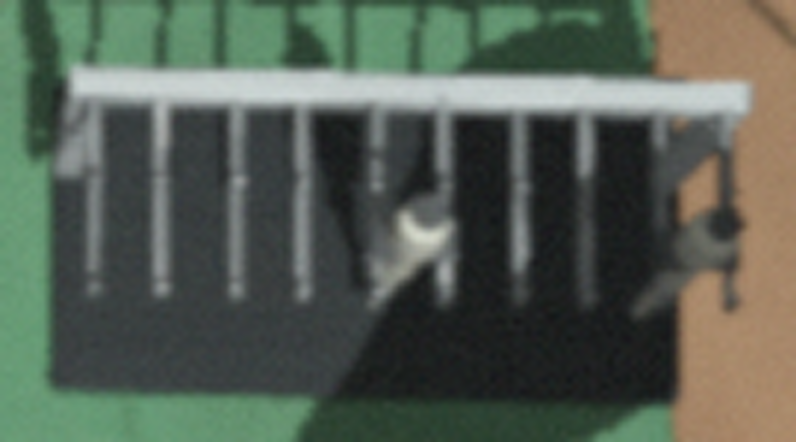

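Fits overlay well. Manuals hang on hook 3 (centre) and hook 1 (right end), so hooks 2, 4 and 5 are free. Now fitting the rack from the prong tips and crossbar.

```bash
cat > s2.py <<'E'
from h import *
from scipy.optimize import least_squares
tt=[(95,291,139),(161,294,109),(236,295,77),(303,297,47),(444,303,-15),(520,301,-47),(588,303,-77),(730,306,-139)]
ss=[(118,235,-77),(157,203,-47),(197,168,-15),(275,107,47),(308,84,77)]
A=np.array([(-26,y,157) for *_,y in tt],float); a=np.array([(u/5.9+340-.4,v/5.9+170-.4) for u,v,_ in tt])
B=np.array([(-26,y,158) for *_,y in ss],float); b=np.array([(u/2.857+150-.3,v/2.857+235-.3) for u,v,_ in ss])
w=ray((405,205),"top",160)
f=lambda v:np.r_[(proj(place(A,v),"top")-a).ravel(),(proj(place(B,v),"side")-b).ravel()]
r=least_squares(f,[w[0],w[1],0],loss="soft_l1",x_scale=[1,1,.02]); print(np.round(r.x,3)); print(np.round(r.fun,1))
for sel in (slice(0,16),slice(16,None)):
    q=least_squares(lambda v:f(v)[sel],r.x,loss="soft_l1",x_scale=[1,1,.02]); print(np.round(q.x,3))
np.save("rack.npy",r.x)
BX=[box(63,77,-150,150,150,160)]+[box(-26,63,y+s*15-3,y+s*15+3,155,160) for y in(-124,-62,0,62,124) for s in(-1,1)]
out=[]
for n,c in(("top",(340,170,475,245,5.9)),("side",(150,235,345,445,1.7))):
    im=cv2.imread(f"pics/{n}0.png")
    for bb in BX: cv2.polylines(im,[cv2.convexHull((proj(place(bb,r.x),n)*8).astype(np.int32))],True,(0,0,255),1,shift=3)
    cc=crop(im,*c); out.append(cc)
W=np.zeros((600,800,3),np.uint8); o=cv2.resize(out[0],(480,267)); W[:267,:480]=o; W[240:240+out[1].shape[0],460:460+out[1].shape[1]]=out[1]; cv2.imwrite("pics/r3.png",W)
sw=np.load("sw.npy")
for th in(0,1.): print("knob",th,place(np.array([[70*np.sin(th-.5),0,22+70*np.cos(th-.5)]]),sw).round(0))
for n in("top","side"):print(n,proj(place(np.array([[70*np.sin(-.5),0,22+70*np.cos(-.5)]]),sw),n))
E
python3 s2.py
```

```text
[ 5.56200e+02 -1.60971e+02 -4.00000e-02]
[-0.9  0.5 -0.4  0.3 -0.6  0.5 -0.3  0.4 -0.1  0.  -0.5  0.7 -0.3  0.7
 -0.2  0.8 -0.4  1.2  0.1  1.1  0.6  1.8 -0.2  2.   0.4  0.4]
[ 5.57554e+02 -1.62003e+02 -3.70000e-02]
[ 5.53997e+02 -1.58969e+02 -3.70000e-02]
knob 0 [[619. 175.  83.]]
knob 1.0 [[684. 159.  83.]]
top [[280.26027061 196.38660014]]
side [[374.7103842  235.00965834]]
```

View pics/r3.png

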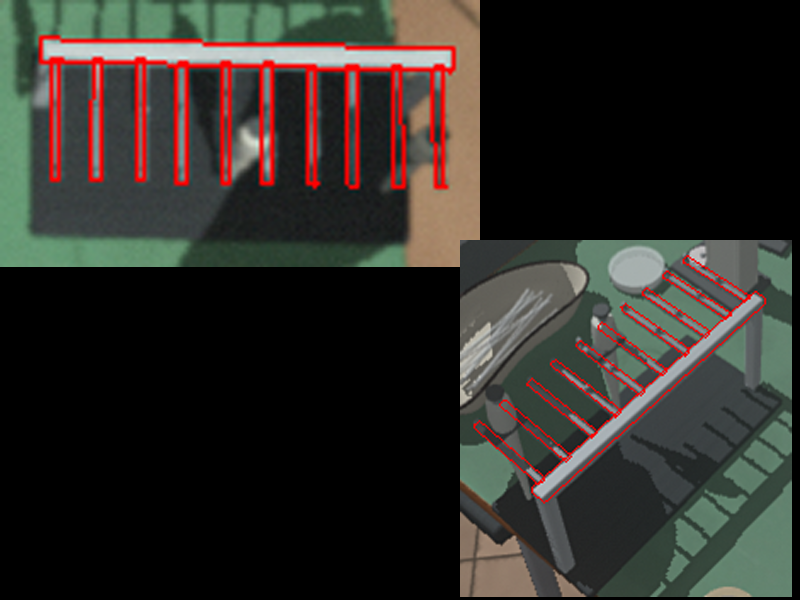

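The rack overlay matches. Next is a planner that turns target poses into rows.

```bash
cat > plan.py <<'E'
import sys; from h import *
from scipy.spatial.transform import Rotation as R
def down(psi): return R.from_matrix(np.array([[np.cos(psi),np.sin(psi),0],[np.sin(psi),-np.cos(psi),0],[0,0,-1.]]))
def plan(legs,p=None,r=None):
    "legs: (xyz mm, psi, nrows, grip); rows in tool axes; prints rows"
    s=arm.state(); p=s["ee_pos"] if p is None else np.array(p,float); r=R.from_rotvec(s["ee_rot"]) if r is None else r
    print("t",round(s["time"],1),"tcp",p.round(1),"psi",round(float(np.arctan2(*r.as_matrix()[[1,0],0])),3),"q7",round(s["q"][6],2),"F",s["force"].round(1),"w",round(s["grip_width"],1),"gf",round(s["grasp_force"],1))
    for x,psi,n,g in legs:
        t=(r.inv()*down(psi)).as_rotvec(); d=(np.array(x,float)-p)/1000/n; L=[]
        for k in range(n):
            q=r*R.from_rotvec(t*k/n); L.append([float(v)+0. for v in np.r_[q.inv().apply(d).round(4),(t/n).round(4)]]+[g])
        print("[%s]"%(",".join(str([float('%.4g'%v) for v in l]).replace(" ","") for l in L)))
        p=np.array(x,float); r=down(psi)
if __name__=="__main__": plan(eval(sys.argv[1]))
E
python3 plan.py "[((174,-704,320),.243,2,.45),((600,-100,320),1.0,14,.45),((619,175,320),1.327,8,.45),((619,175,200),1.327,6,.45)]"
```

```text
t 0.8 tcp [ 174.3 -703.7  231.3] psi 0.243 q7 -0.08 F [-0.2  0.2 -0.5] w 85.6 gf 0.0
[[-0.0002,0.0001,-0.0444,0.0,0.0,-0.0001,0.45],[-0.0002,0.0001,-0.0444,0.0,0.0,-0.0001,0.45]]
[[0.0399,-0.0346,0.0,0.0,0.0,-0.0541,0.45],[0.0417,-0.0323,0.0,0.0,0.0,-0.0541,0.45],[0.0434,-0.03,0.0,0.0,0.0,-0.0541,0.45],[0.045,-0.0277,0.0,0.0,0.0,-0.0541,0.45],[0.0464,-0.0252,0.0,0.0,0.0,-0.0541,0.45],[0.0477,-0.0226,0.0,0.0,0.0,-0.0541,0.45],[0.0488,-0.02,0.0,0.0,0.0,-0.0541,0.45],[0.0499,-0.0174,0.0,0.0,0.0,-0.0541,0.45],[0.0507,-0.0146,0.0,0.0,0.0,-0.0541,0.45],[0.0514,-0.0119,0.0,0.0,0.0,-0.0541,0.45],[0.052,-0.0091,0.0,0.0,0.0,-0.0541,0.45],[0.0524,-0.0063,0.0,0.0,0.0,-0.0541,0.45],[0.0527,-0.0034,0.0,0.0,0.0,-0.0541,0.45],[0.0528,-0.0006,0.0,0.0,0.0,-0.0541,0.45]]
[[0.0302,-0.0166,0.0,0.0,0.0,-0.0409,0.45],[0.0309,-0.0153,0.0,0.0,0.0,-0.0409,0.45],[0.0315,-0.0141,0.0,0.0,0.0,-0.0409,0.45],[0.032,-0.0128,0.0,0.0,0.0,-0.0409,0.45],[0.0325,-0.0114,0.0,0.0,0.0,-0.0409,0.45],[0.0329,-0.0101,0.0,0.0,0.0,-0.0409,0.45],[0.0333,-0.0087,0.0,0.0,0.0,-0.0409,0.45],[0.0337,-0.0074,0.0,0.0,0.0,-0.0409,0.45]]
[[0.0,0.0,0.02,0.0,0.0,0.0,0.45],[0.0,0.0,0.02,0.0,0.0,0.0,0.45],[0.0,0.0,0.02,0.0,0.0,0.0,0.45],[0.0,0.0,0.02,0.0,0.0,0.0,0.45],[0.0,0.0,0.02,0.0,0.0,0.0,0.45],[0.0,0.0,0.02,0.0,0.0,0.0,0.45]]
```

```bash
cat > e.py <<'E'
import re
s=open("plan.py").read()
a=s.index("        t=(r.inv()"); b=s.index("        p=np.array(x,float); r=down")
s=s[:a]+'''        T=np.eye(4); T[:3,:3]=(r.inv()*down(psi)).as_matrix(); T[:3,3]=r.inv().apply(np.array(x,float)-p)/1000
        S=np.real(expm(logm(T)/n)); row=np.r_[S[:3,3],R.from_matrix(S[:3,:3]).as_rotvec()]
        print(n,"x",[float("%.4f"%v) for v in row]+[g])
'''+s[b:]
s=s.replace("\ndef down","\nfrom scipy.linalg import expm,logm\ndef down",1)
open("plan.py","w").write(s)
E
python3 e.py; python3 plan.py "[((174,-704,320),.243,2,.45),((400,-480,320),.6,8,.45),((619,175,320),1.327,16,.45),((619,175,130),1.327,4,.45)]"
```

```text
t 0.8 tcp [ 174.3 -703.7  231.3] psi 0.243 q7 -0.08 F [-0.2  0.2 -0.5] w 85.6 gf 0.0
2 x [-0.0002, 0.0001, -0.0444, 0.0, 0.0, -0.0001, 0.45]
8 x [0.0371, -0.0149, 0.0, 0.0, 0.0, -0.0446, 0.45]
16 x [0.0421, -0.0133, 0.0, 0.0, 0.0, -0.0454, 0.45]
4 x [0.0, 0.0, 0.0475, 0.0, 0.0, 0.0, 0.45]
```

Emit:
servo_tool(
  series=[
    [0, 0, -0.045, 0, 0, 0, 0.45],
    [0, 0, -0.045, 0, 0, 0, 0.45],
    [0.0371, -0.0149, 0, 0, 0, -0.0446, 0.45],
    [0.0371, -0.0149, 0, 0, 0, -0.0446, 0.45],
    [0.0371, -0.0149, 0, 0, 0, -0.0446, 0.45],
    [0.0371, -0.0149, 0, 0, 0, -0.0446, 0.45],
    [0.0371, -0.0149, 0, 0, 0, -0.0446, 0.45],
    [0.0371, -0.0149, 0, 0, 0, -0.0446, 0.45],
    [0.0371, -0.0149, 0, 0, 0, -0.0446, 0.45],
    [0.0371, -0.0149, 0, 0, 0, -0.0446, 0.45],
  ],
)

```text
time: 1.8
ee_pos: [401.3, -478.5, 321.4]
ee_rot: [3.0, 0.931, 0.0]
force: [0.9, 0.1, -1.3]
grip_width: 38.5
grasp_force: 0.0
```

Emit:
servo_tool(
  series=[
    [0.0421, -0.0133, 0, 0, 0, -0.0454, 0.45],
    [0.0421, -0.0133, 0, 0, 0, -0.0454, 0.45],
    [0.0421, -0.0133, 0, 0, 0, -0.0454, 0.45],
    [0.0421, -0.0133, 0, 0, 0, -0.0454, 0.45],
    [0.0421, -0.0133, 0, 0, 0, -0.0454, 0.45],
    [0.0421, -0.0133, 0, 0, 0, -0.0454, 0.45],
    [0.0421, -0.0133, 0, 0, 0, -0.0454, 0.45],
    [0.0421, -0.0133, 0, 0, 0, -0.0454, 0.45],
    [0.0421, -0.0133, 0, 0, 0, -0.0454, 0.45],
    [0.0421, -0.0133, 0, 0, 0, -0.0454, 0.45],
  ],
)

```text
time: 2.8
ee_pos: [595.5, -86.1, 321.4]
ee_rot: [2.714, 1.581, 0.001]
force: [1.0, -0.0, 0.6]
grip_width: 38.2
grasp_force: 0.0
```

Emit:
servo_tool(
  series=[
    [0.0421, -0.0133, 0, 0, 0, -0.0454, 0.45],
    [0.0421, -0.0133, 0, 0, 0, -0.0454, 0.45],
    [0.0421, -0.0133, 0, 0, 0, -0.0454, 0.45],
    [0.0421, -0.0133, 0, 0, 0, -0.0454, 0.45],
    [0.0421, -0.0133, 0, 0, 0, -0.0454, 0.45],
    [0.0421, -0.0133, 0, 0, 0, -0.0454, 0.45],
    [0, 0, 0, 0, 0, 0, 0.45],
    [0, 0, 0, 0, 0, 0, 0.45],
    [0, 0, 0, 0, 0, 0, 0.45],
    [0, 0, 0, 0, 0, 0, 0.45],
  ],
)

```text
time: 3.8
ee_pos: [621.1, 173.3, 321.3]
ee_rot: [2.478, 1.93, -0.001]
force: [-0.4, -0.4, -0.6]
grip_width: 38.4
grasp_force: 0.0
```

```bash
python3 plan.py "[((619,175,130),1.327,5,.45),((619,175,66),1.327,4,.45),((691,157,66),1.327,8,.45),((689,158,66),1.327,1,.45),((688,158,200),1.327,5,.45)]"
```

```text
t 3.8 tcp [621.1 173.3 321.3] psi 1.323 q7 -0.82 F [-0.4 -0.4 -0.6] w 38.4 gf 0.0
5 x [0.0002, -0.0005, 0.0383, 0.0001, 0.0002, -0.0007, 0.45]
4 x [0.0, 0.0, 0.016, 0.0, 0.0, 0.0, 0.45]
8 x [-0.0, 0.0093, 0.0, 0.0, 0.0, 0.0, 0.45]
1 x [0.0005, -0.0022, 0.0, 0.0, 0.0, 0.0, 0.45]
5 x [-0.0, -0.0002, -0.0268, 0.0, 0.0, 0.0, 0.45]
```

Emit:
servo_tool(
  series=[
    [0.0002, -0.0005, 0.038, 0, 0, 0, 0.45],
    [0.0002, -0.0005, 0.038, 0, 0, 0, 0.45],
    [0.0002, -0.0005, 0.038, 0, 0, 0, 0.45],
    [0.0002, -0.0005, 0.038, 0, 0, 0, 0.45],
    [0.0002, -0.0005, 0.038, 0, 0, 0, 0.45],
    [0, 0, 0.016, 0, 0, 0, 0.45],
    [0, 0, 0.016, 0, 0, 0, 0.45],
    [0, 0, 0.016, 0, 0, 0, 0.45],
    [0, 0, 0.016, 0, 0, 0, 0.45],
    [0, 0, 0, 0, 0, 0, 0.45],
  ],
)

```text
time: 4.8
ee_pos: [618.0, 176.4, 65.7]
ee_rot: [-2.476, -1.933, 0.003]
force: [-0.3, 0.9, -0.1]
grip_width: 38.3
grasp_force: 0.0
```

Emit:
servo_tool(
  series=[
    [0, 0.009, 0, 0, 0, 0, 0.45],
    [0, 0.009, 0, 0, 0, 0, 0.45],
    [0, 0.009, 0, 0, 0, 0, 0.45],
    [0, 0.009, 0, 0, 0, 0, 0.45],
    [0, 0.009, 0, 0, 0, 0, 0.45],
    [0, 0.009, 0, 0, 0, 0, 0.45],
    [0, 0.009, 0, 0, 0, 0, 0.45],
    [0, 0.009, 0, 0, 0, 0, 0.45],
    [0, 0, 0, 0, 0, 0, 0.45],
    [0, 0, 0, 0, 0, 0, 0.45],
  ],
)

```text
time: 5.8
ee_pos: [687.7, 159.3, 66.8]
ee_rot: [-2.475, -1.933, 0.003]
force: [-5.0, 0.7, 1.1]
grip_width: 38.6
grasp_force: 2.3
```

```bash
python3 - <<'E'
from h import *
im=snap("side"); c=crop(im,280,140,480,300,4); cv2.imwrite("pics/k1.png",c)
sw=np.load("sw.npy")
for th in(0,.9,1.):print(th,(proj(place(np.array([[70*np.sin(th-.5),0,22+70*np.cos(th-.5)]]),sw),"side")-[280,140])*4)
E
python3 plan.py "[]"
```

```text
0 [[378.8415368  380.03863334]]
0.9 [[460.75733179 443.09920989]]
1.0 [[468.77117174 454.43545533]]
t 5.8 tcp [687.7 159.3  66.9] psi 1.326 q7 -0.9 F [-4.4  0.4  0.3] w 38.7 gf 2.3
```

View pics/k1.png

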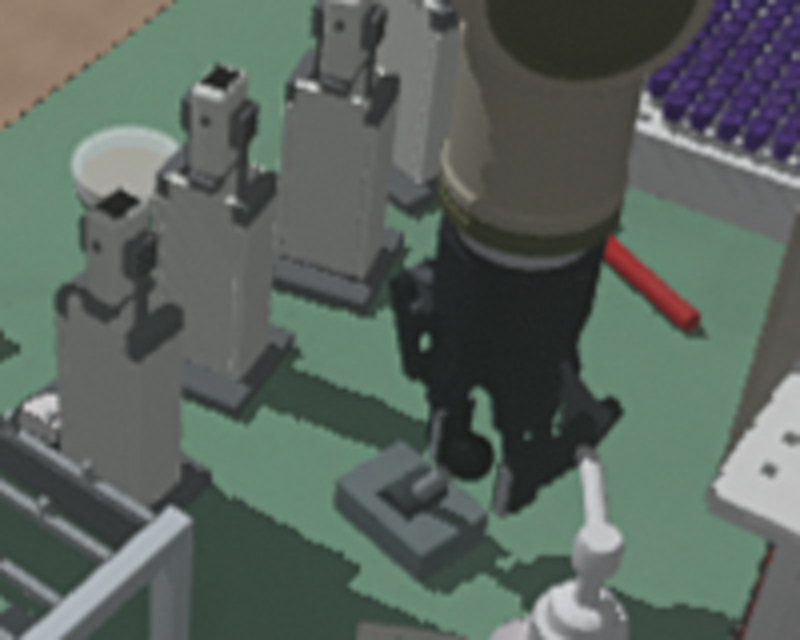

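Knob at (468,456) matches θ=1.0 and it is at the stop, so the supply is off. Retreating, then pipette 3 (third from left).

Emit:
servo_tool(
  series=[
    [0, -0.004, 0, 0, 0, 0, 0.45],
    [0, 0, -0.03, 0, 0, 0, 0.45],
    [0, 0, -0.04, 0, 0, 0, 0.45],
    [0, 0, -0.045, 0, 0, 0, 0.45],
    [0, 0, -0.045, 0, 0, 0, 0.45],
    [0, 0, -0.045, 0, 0, 0, 1],
    [0, 0, -0.045, 0, 0, 0, 1],
    [0, 0, 0, 0, 0, 0, 1],
    [0, 0, 0, 0, 0, 0, 1],
    [0, 0, 0, 0, 0, 0, 1],
  ],
)

```text
time: 6.85
ee_pos: [684.3, 159.7, 316.2]
ee_rot: [2.476, 1.933, -0.002]
force: [-0.1, 0.2, 0.2]
grip_width: 85.5
grasp_force: 0.0
```

```bash
cat > chk.py <<'E'
from h import *
P=np.load("stands.npy")
for n in("top","side"):
    im=snap(n,"last_"+n).astype(float); z=cv2.imread(f"pics/{n}0.png").astype(float)
    d=np.abs(cv2.GaussianBlur(im,(3,3),0)-cv2.GaussianBlur(z,(3,3),0)).mean(2)
    print(n,"mean diff over stand base / head",[(round(d[sil(STAND[:1],p,n)>.5].mean(),1),round(d[sil([b+[0,0,15] for b in PIP[2:4]],p,n)>.5].mean(),1)) for p in P])
E
python3 chk.py; python3 plan.py "[((489,204.4,320),1.691,8,1),((489,204.4,200),1.691,3,1),((489,204.4,156),1.691,4,1)]"
```

```text
top mean diff over stand base / head [(np.float64(1.6), np.float64(1.6)), (np.float64(1.6), np.float64(1.6)), (np.float64(1.7), np.float64(1.6)), (np.float64(20.6), np.float64(9.0))]
side mean diff over stand base / head [(np.float64(4.3), np.float64(20.6)), (np.float64(4.4), np.float64(4.1)), (np.float64(5.2), np.float64(4.6)), (np.float64(11.2), np.float64(5.9))]
t 7.0 tcp [684.1 159.9 315.6] psi 1.326 q7 -0.78 F [-0.5  0.   0. ] w 85.3 gf 0.0
8 x [0.0035, -0.0249, -0.0005, -0.0003, 0.0001, -0.0456, 1]
3 x [0.0, 0.0, 0.04, 0.0, 0.0, 0.0, 1]
4 x [0.0, 0.0, 0.011, 0.0, 0.0, 0.0, 1]
```

Stands unmoved (the stand 4 difference is the arm occluding it).

Emit:
servo_tool(
  series=[
    [0.0035, -0.0249, -0.0005, 0, 0, -0.0456, 1],
    [0.0035, -0.0249, -0.0005, 0, 0, -0.0456, 1],
    [0.0035, -0.0249, -0.0005, 0, 0, -0.0456, 1],
    [0.0035, -0.0249, -0.0005, 0, 0, -0.0456, 1],
    [0.0035, -0.0249, -0.0005, 0, 0, -0.0456, 1],
    [0.0035, -0.0249, -0.0005, 0, 0, -0.0456, 1],
    [0.0035, -0.0249, -0.0005, 0, 0, -0.0456, 1],
    [0.0035, -0.0249, -0.0005, 0, 0, -0.0456, 1],
    [0, 0, 0, 0, 0, 0, 1],
    [0, 0, 0, 0, 0, 0, 1],
  ],
)

```text
time: 7.95
ee_pos: [489.5, 204.6, 320.8]
ee_rot: [-2.084, -2.35, 0.001]
force: [0.4, 0.5, -0.1]
grip_width: 85.6
grasp_force: 0.0
```

```bash
python3 plan.py "[((489,204.4,210),1.691,5,1),((489,204.4,156),1.691,5,1)]"
```

```text
t 8.0 tcp [489.5 204.6 320.8] psi 1.691 q7 -0.62 F [ 0.4  0.5 -0.1] w 85.6 gf 0.0
5 x [-0.0, -0.0001, 0.0222, -0.0001, 0.0001, -0.0001, 1]
5 x [0.0, 0.0, 0.0108, 0.0, 0.0, 0.0, 1]
```

Emit:
servo_tool(
  series=[
    [0, 0, 0.022, 0, 0, 0, 1],
    [0, 0, 0.022, 0, 0, 0, 1],
    [0, 0, 0.022, 0, 0, 0, 1],
    [0, 0, 0.022, 0, 0, 0, 1],
    [0, 0, 0.022, 0, 0, 0, 1],
    [0, 0, 0.011, 0, 0, 0, 1],
    [0, 0, 0.011, 0, 0, 0, 1],
    [0, 0, 0.011, 0, 0, 0, 1],
    [0, 0, 0.011, 0, 0, 0, 1],
    [0, 0, 0.01, 0, 0, 0, 1],
  ],
)

```text
time: 8.95
ee_pos: [489.7, 204.9, 156.7]
ee_rot: [2.084, 2.35, 0.001]
force: [-0.0, 0.3, 0.4]
grip_width: 85.3
grasp_force: 0.0
```

Emit:
servo_tool(
  series=[
    [0, 0, 0, 0, 0, 0, 0.7],
    [0, 0, 0, 0, 0, 0, 0.5],
    [0, 0, 0, 0, 0, 0, 0.4],
    [0, 0, 0, 0, 0, 0, 0.3],
    [0, 0, 0, 0, 0, 0, 0.2],
    [0, 0, 0, 0, 0, 0, 0.2],
    [0, 0, 0, 0, 0, 0, 0.2],
    [0, 0, 0, 0, 0, 0, 0.2],
    [0, 0, 0, 0, 0, 0, 0.2],
    [0, 0, 0, 0, 0, 0, 0.2],
  ],
  force=40,
)

```text
time: 9.95
ee_pos: [488.7, 204.9, 158.3]
ee_rot: [2.084, 2.351, -0.001]
force: [-7.1, -1.4, 12.1]
grip_width: 21.2
grasp_force: 39.3
```

```bash
python3 - <<'E'
from h import *
a=crop(snap("side"),290,110,390,290,3.3); b=crop(snap("top"),230,180,330,300,3.9)
W=np.zeros((600,800,3),np.uint8); W[:a.shape[0],:a.shape[1]]=a; W[:b.shape[0],380:380+b.shape[1]]=b; cv2.imwrite("pics/g1.png",W)
E
```

```text
(no output)
```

View pics/g1.png

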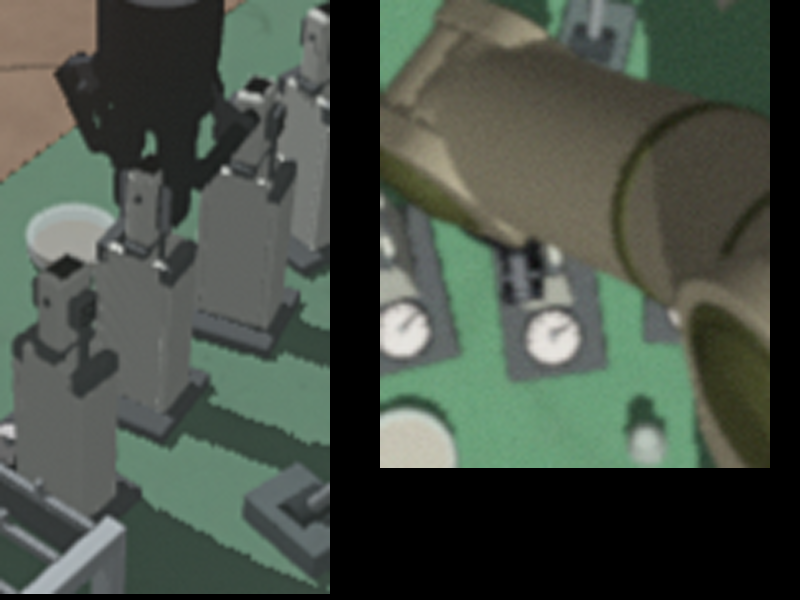

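Emit:
servo_tool(
  series=[
    [0, 0, 0, 0, 0, 0, 0.4],
    [0, 0, 0, 0, 0, 0, 0.55],
    [0, 0, -0.004, 0, 0, 0, 0.55],
    [0, 0, -0.004, 0, 0, 0, 0.55],
    [0, 0, 0, 0, 0, 0, 0.4],
    [0, 0, 0, 0, 0, 0, 0.35],
    [0, 0, 0, 0, 0, 0, 0.3],
    [0, 0, 0, 0, 0, 0, 0.3],
    [0, 0, 0, 0, 0, 0, 0.3],
    [0, 0, 0, 0, 0, 0, 0.3],
  ],
  force=25,
)

```text
time: 11.05
ee_pos: [488.7, 204.9, 165.7]
ee_rot: [-2.084, -2.351, 0.002]
force: [-4.7, -1.4, 10.5]
grip_width: 26.1
grasp_force: 12.8
```

Emit:
servo_tool(
  series=[
    [0, 0, 0, 0, 0, 0, 0.5],
    [0, 0, 0, 0, 0, 0, 0.55],
    [0, 0, 0.005, 0, 0, 0, 0.55],
    [0, 0, 0, 0, 0, 0, 0.4],
    [0, 0, 0, 0, 0, 0, 0.3],
    [0, 0, 0, 0, 0, 0, 0.2],
    [0, 0, 0, 0, 0, 0, 0.2],
    [0, 0, 0, 0, 0, 0, 0.2],
    [0, 0, -0.001, 0, 0, 0, 0.2],
    [0, 0, -0.001, 0, 0, 0, 0.2],
  ],
  force=30,
)

```text
time: 12.05
ee_pos: [489.8, 204.8, 162.2]
ee_rot: [2.084, 2.351, 0.0]
force: [0.1, -0.4, -0.7]
grip_width: 22.4
grasp_force: 30.2
```

Emit:
servo_tool(
  series=[
    [0, 0, -0.002, 0, 0, 0, 0.2],
    [0, 0, -0.002, 0, 0, 0, 0.2],
    [0, 0, -0.002, 0, 0, 0, 0.2],
    [0, 0, -0.002, 0, 0, 0, 0.2],
    [0, 0, -0.002, 0, 0, 0, 0.2],
    [0, 0, -0.002, 0, 0, 0, 0.2],
    [0, 0, -0.002, 0, 0, 0, 0.2],
    [0, 0, -0.002, 0, 0, 0, 0.2],
    [0, 0, 0, 0, 0, 0, 0.2],
    [0, 0, 0, 0, 0, 0, 0.2],
  ],
)

```text
time: 13.05
ee_pos: [489.5, 204.8, 178.3]
ee_rot: [2.084, 2.351, 0.0]
force: [0.4, 0.2, -2.3]
grip_width: 22.4
grasp_force: 30.2
```

Emit:
servo_tool(
  series=[
    [0, 0, -0.01, 0, 0, 0, 0.2],
    [0, 0, -0.02, 0, 0, 0, 0.2],
    [0, 0, -0.03, 0, 0, 0, 0.2],
    [0, 0, -0.035, 0, 0, 0, 0.2],
    [0, 0, -0.035, 0, 0, 0, 0.2],
    [0, 0, -0.035, 0, 0, 0, 0.2],
    [0, 0, -0.035, 0, 0, 0, 0.2],
    [0, 0, -0.01, 0, 0, 0, 0.2],
    [0, 0, 0, 0, 0, 0, 0.2],
    [0, 0, 0, 0, 0, 0, 0.2],
  ],
)

```text
time: 14.05
ee_pos: [489.0, 204.4, 387.2]
ee_rot: [-2.084, -2.35, 0.002]
force: [-0.1, -0.4, -1.6]
grip_width: 22.6
grasp_force: 30.2
```

```bash
python3 chk.py; python3 - <<'E'
from h import *
for c,ks in(("side",("cordless_1","stand_1")),("top",("cordless_1",))):
  for k in ks:
    r=arm.masks_of(k,c); print(c,k,[(round(d["p"],2),np.round(d["bbox"]).astype(int).tolist(),int(d["region"].sum())) for d in r])
im=cv2.imread("pics/last_side.png"); a=crop(im,260,40,400,240,3); 
s=arm.state(); P=np.load("stands.npy"); 
im2=im.copy()
for b in PIP[:3]+PIP[4:]: cv2.polylines(im2,[cv2.convexHull((proj(place(b,(s["ee_pos"][0],s["ee_pos"][1],.12,s["ee_pos"][2]-147)),"side")*8).astype(np.int32))],True,(0,0,255),1,shift=3)
b=crop(im2,270,40,380,240,3); W=np.zeros((600,760,3),np.uint8); W[:,:420]=a; W[:,425:425+b.shape[1]]=b; cv2.imwrite("pics/g2.png",W)
E
python3 plan.py "[]"
```

```text
top mean diff over stand base / head [(np.float64(3.4), np.float64(3.2)), (np.float64(3.4), np.float64(3.4)), (np.float64(15.6), np.float64(40.0)), (np.float64(32.0), np.float64(37.5))]
side mean diff over stand base / head [(np.float64(0.7), np.float64(0.5)), (np.float64(2.3), np.float64(0.5)), (np.float64(3.2), np.float64(31.0)), (np.float64(13.7), np.float64(7.8))]
side cordless_1 [(0.96, [326, 49, 346, 144], 1007), (0.82, [357, 132, 378, 165], 444), (0.71, [299, 185, 317, 223], 575), (0.64, [378, 109, 396, 142], 412)]
side stand_1 [(0.81, [347, 157, 383, 218], 1569), (0.76, [316, 174, 352, 245], 1697), (0.7, [273, 211, 332, 276], 1928), (0.56, [376, 131, 402, 191], 1180)]
top cordless_1 [(0.76, [212, 233, 233, 246], 216), (0.62, [169, 236, 190, 252], 248)]
t 14.3 tcp [489.2 204.7 387.1] psi 1.691 q7 -0.57 F [ 0.5  0.2 -2.1] w 22.2 gf 30.2
```

View pics/g2.png

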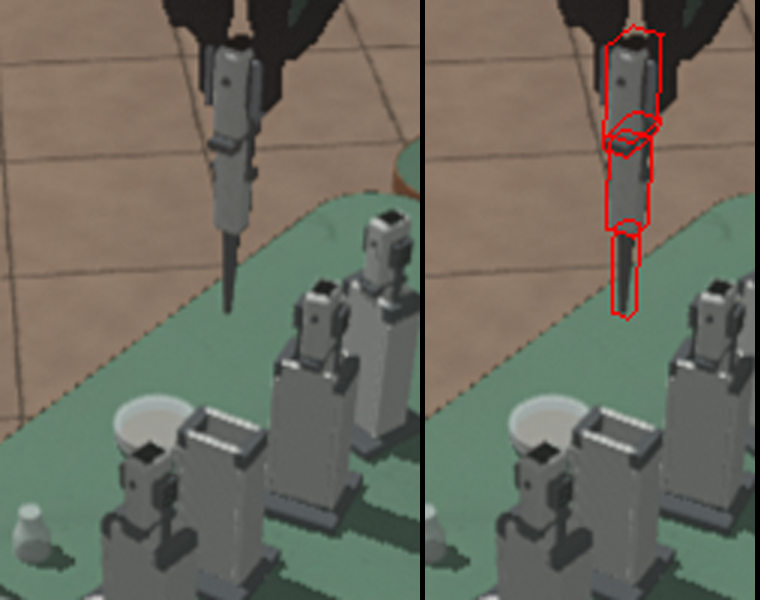

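Pipette 3 is out and held (tip about (228,312) in the crop), and its stand is intact. Moving above hook 5.

```bash
python3 - <<'E'
from h import *
r=np.load("rack.npy"); print(place(np.array([[0,y,0] for y in(-124,-62,0,62,124)],float),r).round(1).tolist())
E
python3 plan.py "[((561,-37,387),1.531,9,.2)]"
```

```text
[[551.2, -284.9, 0.0], [553.7, -222.9, 0.0], [556.2, -161.0, 0.0], [558.7, -99.0, 0.0], [561.2, -37.1, 0.0]]
t 14.3 tcp [489.2 204.7 387.1] psi 1.691 q7 -0.57 F [ 0.5  0.2 -2.1] w 22.2 gf 30.2
9 x [-0.0272, 0.0067, 0.0, -0.0002, 0.0001, 0.0178, 0.2]
```

Emit:
servo_tool(
  series=[
    [-0.0272, 0.0067, 0, 0, 0, 0.0178, 0.2],
    [-0.0272, 0.0067, 0, 0, 0, 0.0178, 0.2],
    [-0.0272, 0.0067, 0, 0, 0, 0.0178, 0.2],
    [-0.0272, 0.0067, 0, 0, 0, 0.0178, 0.2],
    [-0.0272, 0.0067, 0, 0, 0, 0.0178, 0.2],
    [-0.0272, 0.0067, 0, 0, 0, 0.0178, 0.2],
    [-0.0272, 0.0067, 0, 0, 0, 0.0178, 0.2],
    [-0.0272, 0.0067, 0, 0, 0, 0.0178, 0.2],
    [-0.0272, 0.0067, 0, 0, 0, 0.0178, 0.2],
    [0, 0, 0, 0, 0, 0, 0.2],
  ],
)

```text
time: 15.3
ee_pos: [562.1, -41.1, 387.1]
ee_rot: [-2.272, -2.169, 0.004]
force: [-0.4, -0.3, -2.1]
grip_width: 22.8
grasp_force: 30.2
```

```bash
cat > hand.py <<'E'
from h import *
import sys
psi=float(sys.argv[1]); s=arm.state(); p=s["ee_pos"]; print(p.round(1),s["force"].round(1))
for n in("top","side"):
    im=snap(n,"hand_"+n)
    r=arm.masks_of("cordless_1",n); q=proj(p-[0,0,100],n)[0]
    print(n,"expected nozzle tip px",proj(p-[0,0,147],n)[0].round(1))
    for d in r:
        b=d["bbox"]
        if b[0]-15<q[0]<b[2]+15 and b[1]-30<q[1]<b[3]+30:
            m=d["region"]; ys,xs=np.nonzero(m); print(round(d["p"],2),np.round(b,1).tolist(),m.sum())
            # compare: column centres at rows for model silhouette vs mask
            S=sil(PIP[:4],(p[0],p[1],psi-np.pi/2,p[2]-147),n)
            for y in range(int(b[1])+3,int(b[3]),6):
                if m[y].sum() and S[y].sum(): print(y,"mask c/w",round(np.nonzero(m[y])[0].mean(),1),m[y].sum(),"model",round((S[y]*np.arange(640)).sum()/S[y].sum(),1),round(S[y].sum(),1))
E
python3 hand.py 1.531
```

```text
[562.1 -41.1 387.1] [-0.4 -0.3 -2.1]
top expected nozzle tip px [364.7 201.7]
side expected nozzle tip px [283.8 225.3]
0.67 [267.3, 124.2, 293.4, 223.8] 1176
127 mask c/w 279.5 4 model 281.6 13.4
133 mask c/w 276.0 13 model 278.9 25.3
139 mask c/w 276.0 13 model 278.5 26.0
145 mask c/w 276.5 12 model 279.7 27.5
151 mask c/w 276.5 12 model 280.7 26.2
157 mask c/w 277.0 13 model 280.1 24.3
163 mask c/w 281.0 21 model 280.6 24.1
169 mask c/w 281.0 19 model 278.6 22.3
175 mask c/w 283.0 17 model 281.2 17.7
181 mask c/w 282.5 16 model 281.5 17.5
187 mask c/w 283.0 15 model 281.8 17.3
193 mask c/w 283.0 15 model 282.1 17.3
199 mask c/w 283.5 8 model 282.6 8.3
```

```bash
python3 plan.py "[((561.2,-37.1,330),1.531,4,.2),((561.2,-37.1,245),1.531,8,.2)]"
```

```text
t 15.5 tcp [561.4 -35.3 387.9] psi 1.532 q7 -0.24 F [-0.8  0.8 -0.9] w 22.9 gf 30.2
4 x [-0.0004, -0.0, 0.0145, -0.0002, -0.0002, 0.0003, 0.2]
8 x [0.0, 0.0, 0.0106, 0.0, 0.0, 0.0, 0.2]
```

Emit:
servo_tool(
  series=[
    [0, 0, 0.015, 0, 0, 0, 0.2],
    [0, 0, 0.015, 0, 0, 0, 0.2],
    [0, 0, 0.015, 0, 0, 0, 0.2],
    [0, 0, 0.013, 0, 0, 0, 0.2],
    [0, 0, 0, 0, 0, 0, 0.2],
    [0, 0, 0, 0, 0, 0, 0.2],
    [0, 0, 0, 0, 0, 0, 0.2],
    [0, 0, 0, 0, 0, 0, 0.2],
    [0, 0, 0, 0, 0, 0, 0.2],
    [0, 0, 0, 0, 0, 0, 0.2],
  ],
)

```text
time: 16.5
ee_pos: [561.7, -36.5, 330.6]
ee_rot: [2.265, 2.176, 0.0]
force: [-0.7, -0.3, -1.8]
grip_width: 22.8
grasp_force: 30.2
```

```bash
python3 plan.py "[((561.2,-37.1,245),1.531,8,.2)]"; python3 hand.py 1.531; python3 - <<'E'
from h import *
s=arm.state(); p=s["ee_pos"]; o=[]
r=np.load("rack.npy")
BX=[box(-26,63,y+k*15-3,y+k*15+3,155,160) for y in(62,124) for k in(-1,1)]
for n in("side","top"):
    im=cv2.imread(f"pics/hand_{n}.png"); cx,cy=proj(p-[0,0,150],n)[0].astype(int); jm=im.copy()
    for b in BX: cv2.polylines(jm,[cv2.convexHull((proj(place(b,r),n)*8).astype(np.int32))],True,(0,0,255),1,shift=3)
    for b in PIP[:3]+PIP[4:]: cv2.polylines(jm,[cv2.convexHull((proj(place(b,(p[0],p[1],-.04,p[2]-147)),n)*8).astype(np.int32))],True,(255,0,255),1,shift=3)
    o.append(np.hstack([cv2.resize(q[cy-40:cy+35,cx-50:cx+50],(400,300),interpolation=cv2.INTER_CUBIC) for q in(im,jm)]))
cv2.imwrite("pics/g3.png",np.vstack(o))
E
```

```text
t 16.5 tcp [561.7 -36.5 330.6] psi 1.53 q7 -0.27 F [-0.7 -0.3 -1.8] w 22.8 gf 30.2
8 x [-0.0001, -0.0001, 0.0107, 0.0001, 0.0, -0.0001, 0.2]
[561.7 -36.5 330.6] [-0.7 -0.3 -1.8]
top expected nozzle tip px [361.3 207.2]
side expected nozzle tip px [286.5 246.9]
0.72 [298.2, 184.9, 318.5, 222.8] 551
187 mask c/w 310.5 6 model 284.1 23.8
193 mask c/w 309.0 17 model 281.9 21.3
199 mask c/w 309.0 19 model 284.2 17.1
205 mask c/w 309.5 18 model 284.4 16.8
211 mask c/w 310.0 17 model 284.8 16.5
217 mask c/w 308.0 15 model 285.0 16.5
```

View pics/g3.png

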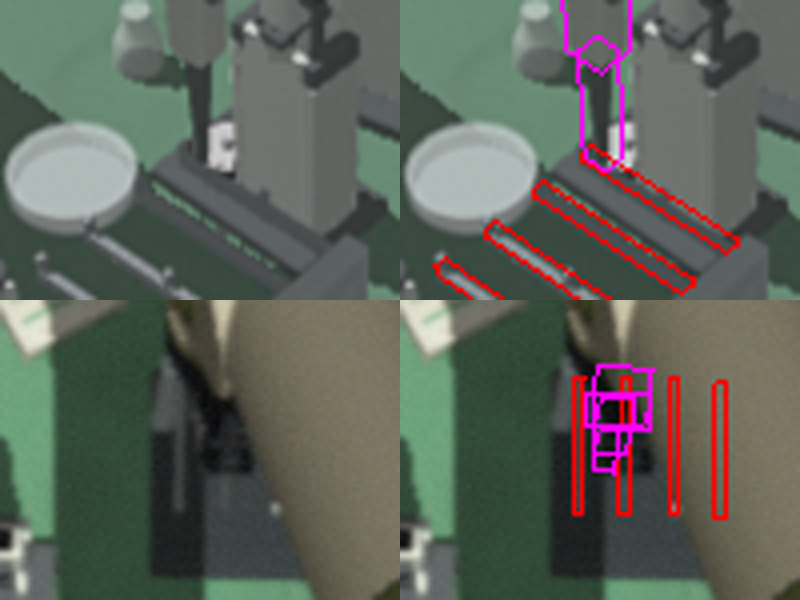

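Pipette is aligned over hook 5 (tip midway between the prongs near (602,160)). Lowering in stages while watching force.

Emit:
servo_tool(
  series=[
    [0, 0, 0.01, 0, 0, 0, 0.2],
    [0, 0, 0.01, 0, 0, 0, 0.2],
    [0, 0, 0.01, 0, 0, 0, 0.2],
    [0, 0, 0.01, 0, 0, 0, 0.2],
    [0, 0, 0.01, 0, 0, 0, 0.2],
    [0, 0, 0.01, 0, 0, 0, 0.2],
    [0, 0, 0.01, 0, 0, 0, 0.2],
    [0, 0, 0.01, 0, 0, 0, 0.2],
    [0, 0, 0, 0, 0, 0, 0.2],
    [0, 0, 0, 0, 0, 0, 0.2],
  ],
)

```text
time: 17.7
ee_pos: [561.7, -36.4, 250.1]
ee_rot: [-2.265, -2.176, 0.0]
force: [0.6, -0.1, -0.6]
grip_width: 22.6
grasp_force: 30.2
```

Emit:
servo_tool(
  series=[
    [0, 0, 0.003, 0, 0, 0, 0.2],
    [0, 0, 0.003, 0, 0, 0, 0.2],
    [0, 0, 0.003, 0, 0, 0, 0.2],
    [0, 0, 0.003, 0, 0, 0, 0.2],
    [0, 0, 0.003, 0, 0, 0, 0.2],
    [0, 0, 0.003, 0, 0, 0, 0.2],
    [0, 0, 0.003, 0, 0, 0, 0.2],
    [0, 0, 0, 0, 0, 0, 0.2],
    [0, 0, 0, 0, 0, 0, 0.2],
    [0, 0, 0, 0, 0, 0, 0.2],
  ],
)

```text
time: 18.7
ee_pos: [561.7, -36.4, 229.4]
ee_rot: [2.266, 2.176, 0.0]
force: [-0.6, 0.8, -1.7]
grip_width: 22.3
grasp_force: 30.2
```

Neck is in without contact. Lowering onto the prongs.

Emit:
servo_tool(
  series=[
    [0, 0, 0.006, 0, 0, 0, 0.2],
    [0, 0, 0.006, 0, 0, 0, 0.2],
    [0, 0, 0.006, 0, 0, 0, 0.2],
    [0, 0, 0.006, 0, 0, 0, 0.2],
    [0, 0, 0.006, 0, 0, 0, 0.2],
    [0, 0, 0.006, 0, 0, 0, 0.2],
    [0, 0, 0.003, 0, 0, 0, 0.2],
    [0, 0, 0.002, 0, 0, 0, 0.2],
    [0, 0, 0.002, 0, 0, 0, 0.2],
    [0, 0, 0, 0, 0, 0, 0.2],
  ],
)

```text
time: 19.7
ee_pos: [561.6, -36.5, 186.2]
ee_rot: [-2.266, -2.176, 0.0]
force: [0.8, -0.5, -1.6]
grip_width: 22.5
grasp_force: 30.2
```

Emit:
servo_tool(
  series=[
    [0, 0, 0.001, 0, 0, 0, 0.2],
    [0, 0, 0.001, 0, 0, 0, 0.2],
    [0, 0, 0.001, 0, 0, 0, 0.2],
    [0, 0, 0, 0, 0, 0, 0.2],
    [0, 0, 0, 0, 0, 0, 0.2],
    [0, 0, 0, 0, 0, 0, 0.2],
    [0, 0, 0, 0, 0, 0, 0.2],
    [0, 0, 0, 0, 0, 0, 0.2],
    [0, 0, 0, 0, 0, 0, 0.2],
    [0, 0, 0, 0, 0, 0, 0.2],
  ],
)

```text
time: 20.7
ee_pos: [561.6, -36.5, 183.3]
ee_rot: [2.266, 2.176, -0.0]
force: [0.2, 0.4, -1.3]
grip_width: 22.9
grasp_force: 30.2
```

Emit:
servo_tool(
  series=[
    [0, 0, 0.001, 0, 0, 0, 0.2],
    [0, 0, 0, 0, 0, 0, 0.25],
    [0, 0, 0, 0, 0, 0, 0.3],
    [0, 0, 0, 0, 0, 0, 0.35],
    [0, 0, 0, 0, 0, 0, 0.45],
    [0, 0, 0, 0, 0, 0, 0.6],
    [0, 0, 0, 0, 0, 0, 0.8],
    [0, 0, 0, 0, 0, 0, 0.8],
    [0, 0, -0.01, 0, 0, 0, 0.8],
    [0, 0, -0.02, 0, 0, 0, 0.8],
  ],
)

```text
time: 21.7
ee_pos: [560.9, -36.5, 212.0]
ee_rot: [-2.264, -2.175, 0.003]
force: [-0.0, 0.1, 1.1]
grip_width: 68.8
grasp_force: 0.0
```

Emit:
servo_tool(
  series=[
    [0, 0, -0.03, 0, 0, 0, 1],
    [0, 0, -0.03, 0, 0, 0, 1],
    [0, 0, -0.035, 0, 0, 0, 1],
    [0, 0, -0.03, 0, 0, 0, 1],
    [0.03, -0.02, 0, 0, 0, 0, 1],
    [0.04, -0.02, 0, 0, 0, 0, 1],
    [0.045, -0.02, 0, 0, 0, 0, 1],
    [0.045, 0, 0, 0, 0, 0, 1],
    [0.045, 0, 0, 0, 0, 0, 1],
    [0, 0, 0, 0, 0, 0, 1],
  ],
)

```text
time: 22.7
ee_pos: [508.9, 177.7, 338.6]
ee_rot: [-2.255, -2.185, -0.006]
force: [0.1, -0.6, -0.8]
grip_width: 85.6
grasp_force: 0.0
```

```bash
python3 chk.py; python3 - <<'E'
from h import *
r=arm.masks_of("cordless_1","side"); print([(round(d["p"],2),np.round(d["bbox"]).astype(int).tolist()) for d in r])
q=np.load("rack.npy"); x,y,_=place(np.array([[0,124,0.]]),q)[0]
print(np.array([proj(place(b,(x,y,-.04,35)),"side") for b in PIP]).reshape(-1,2).min(0),np.array([proj(place(b,(x,y,-.04,35)),"side") for b in PIP]).reshape(-1,2).max(0))
E
python3 plan.py "[((494,316,320),1.795,8,1),((494,316,159.5),1.795,10,1)]"
```

```text
top mean diff over stand base / head [(np.float64(4.3), np.float64(4.1)), (np.float64(4.2), np.float64(4.2)), (np.float64(44.6), np.float64(53.7)), (np.float64(31.2), np.float64(39.1))]
side mean diff over stand base / head [(np.float64(1.6), np.float64(0.9)), (np.float64(9.0), np.float64(1.2)), (np.float64(8.6), np.float64(30.1)), (np.float64(22.0), np.float64(7.7))]
[(0.93, [275, 224, 296, 295]), (0.87, [301, 189, 317, 223]), (0.7, [358, 129, 375, 165]), (0.7, [363, 247, 402, 286]), (0.67, [380, 108, 396, 142])]
[274.05247435 223.8654753 ] [297.45158542 302.49515144]
t 22.9 tcp [509.8 170.5 337.6] psi 1.531 q7 -0.68 F [-0.1 -0.7  0.1] w 85.2 gf 0.0
8 x [0.0183, -0.0006, 0.0022, -0.0, 0.0001, -0.033, 1]
10 x [0.0, 0.0, 0.0161, 0.0, 0.0, 0.0, 1]
```

Pipette 3 hangs on hook 5, and its bbox matches the prediction. Next is pipette 2.

Emit:
servo_tool(
  series=[
    [0.0183, -0.0006, 0.0022, 0, 0, -0.033, 1],
    [0.0183, -0.0006, 0.0022, 0, 0, -0.033, 1],
    [0.0183, -0.0006, 0.0022, 0, 0, -0.033, 1],
    [0.0183, -0.0006, 0.0022, 0, 0, -0.033, 1],
    [0.0183, -0.0006, 0.0022, 0, 0, -0.033, 1],
    [0.0183, -0.0006, 0.0022, 0, 0, -0.033, 1],
    [0.0183, -0.0006, 0.0022, 0, 0, -0.033, 1],
    [0.0183, -0.0006, 0.0022, 0, 0, -0.033, 1],
    [0, 0, 0, 0, 0, 0, 1],
    [0, 0, 0, 0, 0, 0, 1],
  ],
)

```text
time: 23.85
ee_pos: [493.9, 316.5, 319.4]
ee_rot: [-1.958, -2.457, 0.001]
force: [-0.5, -0.4, 0.8]
grip_width: 85.4
grasp_force: 0.0
```

```bash
python3 plan.py "[((494,316,160),1.795,10,1)]"
```

```text
t 23.9 tcp [493.9 316.5 319.4] psi 1.796 q7 -0.73 F [-0.5 -0.4  0.8] w 85.4 gf 0.0
10 x [-0.0, 0.0, 0.0159, -0.0, 0.0, 0.0001, 1]
```

Emit:
servo_tool(
  series=[
    [0, 0, 0.018, 0, 0, 0, 1],
    [0, 0, 0.02, 0, 0, 0, 1],
    [0, 0, 0.02, 0, 0, 0, 1],
    [0, 0, 0.02, 0, 0, 0, 1],
    [0, 0, 0.02, 0, 0, 0, 1],
    [0, 0, 0.02, 0, 0, 0, 1],
    [0, 0, 0.015, 0, 0, 0, 1],
    [0, 0, 0.015, 0, 0, 0, 1],
    [0, 0, 0.01, 0, 0, 0, 1],
    [0, 0, 0.001, 0, 0, 0, 0.8],
  ],
)

```text
time: 24.85
ee_pos: [493.9, 315.6, 159.5]
ee_rot: [-1.959, -2.455, 0.003]
force: [-0.6, 0.0, 0.2]
grip_width: 73.2
grasp_force: 0.0
```

Emit:
servo_tool(
  series=[
    [0, 0, 0, 0, 0, 0, 0.6],
    [0, 0, 0, 0, 0, 0, 0.5],
    [0, 0, 0, 0, 0, 0, 0.4],
    [0, 0, 0, 0, 0, 0, 0.3],
    [0, 0, 0, 0, 0, 0, 0.2],
    [0, 0, 0, 0, 0, 0, 0.2],
    [0, 0, 0, 0, 0, 0, 0.2],
    [0, 0, 0, 0, 0, 0, 0.2],
    [0, 0, -0.001, 0, 0, 0, 0.2],
    [0, 0, -0.001, 0, 0, 0, 0.2],
  ],
  force=30,
)

```text
time: 25.85
ee_pos: [494.3, 315.9, 162.9]
ee_rot: [1.959, 2.455, 0.001]
force: [1.1, 0.4, -1.7]
grip_width: 23.1
grasp_force: 29.6
```

Emit:
servo_tool(
  series=[
    [0, 0, -0.002, 0, 0, 0, 0.2],
    [0, 0, -0.002, 0, 0, 0, 0.2],
    [0, 0, -0.002, 0, 0, 0, 0.2],
    [0, 0, -0.002, 0, 0, 0, 0.2],
    [0, 0, -0.002, 0, 0, 0, 0.2],
    [0, 0, -0.002, 0, 0, 0, 0.2],
    [0, 0, -0.002, 0, 0, 0, 0.2],
    [0, 0, -0.002, 0, 0, 0, 0.2],
    [0, 0, 0, 0, 0, 0, 0.2],
    [0, 0, 0, 0, 0, 0, 0.2],
  ],
)

```text
time: 26.85
ee_pos: [494.2, 316.0, 178.7]
ee_rot: [1.959, 2.456, 0.0]
force: [0.6, -0.1, -0.7]
grip_width: 22.6
grasp_force: 29.6
```

Released. Lifting and carrying to hook 4 (558.7, −99).

Emit:
servo_tool(
  series=[
    [0, 0, -0.01, 0, 0, 0, 0.2],
    [0, 0, -0.02, 0, 0, 0, 0.2],
    [0, 0, -0.03, 0, 0, 0, 0.2],
    [0, 0, -0.035, 0, 0, 0, 0.2],
    [0, 0, -0.035, 0, 0, 0, 0.2],
    [0, 0, -0.035, 0, 0, 0, 0.2],
    [0, 0, -0.035, 0, 0, 0, 0.2],
    [0, 0, -0.02, 0, 0, 0, 0.2],
    [0, 0, 0, 0, 0, 0, 0.2],
    [0, 0, 0, 0, 0, 0, 0.2],
  ],
)

```text
time: 27.85
ee_pos: [493.9, 315.8, 398.7]
ee_rot: [1.959, 2.455, 0.0]
force: [-0.1, 0.4, -2.0]
grip_width: 22.8
grasp_force: 29.6
```

```bash
python3 chk.py; python3 plan.py "[((558.7,-99,397),1.531,15,.2)]"; python3 - <<'E'
from h import *
r=arm.masks_of("cordless_1","side"); print([(round(d["p"],2),np.round(d["bbox"]).astype(int).tolist()) for d in r])
E
```

```text
top mean diff over stand base / head [(np.float64(1.7), np.float64(1.6)), (np.float64(19.3), np.float64(41.4)), (np.float64(38.1), np.float64(41.5)), (np.float64(41.4), np.float64(45.9))]
side mean diff over stand base / head [(np.float64(4.1), np.float64(0.3)), (np.float64(8.1), np.float64(29.7)), (np.float64(8.4), np.float64(28.9)), (np.float64(22.0), np.float64(10.9))]
t 27.9 tcp [493.7 315.4 397.4] psi 1.795 q7 -0.68 F [-0.4  0.6 -1.4] w 22.6 gf 29.6
15 x [-0.028, 0.0015, 0.0, -0.0001, 0.0001, 0.0176, 0.2]
[(0.9, [381, 109, 396, 142]), (0.8, [275, 225, 295, 296]), (0.72, [366, 24, 383, 118]), (0.65, [297, 187, 322, 226])]
```

Emit:
servo_tool(
  series=[
    [-0.028, 0.0015, 0, 0, 0, 0.0176, 0.2],
    [-0.028, 0.0015, 0, 0, 0, 0.0176, 0.2],
    [-0.028, 0.0015, 0, 0, 0, 0.0176, 0.2],
    [-0.028, 0.0015, 0, 0, 0, 0.0176, 0.2],
    [-0.028, 0.0015, 0, 0, 0, 0.0176, 0.2],
    [-0.028, 0.0015, 0, 0, 0, 0.0176, 0.2],
    [-0.028, 0.0015, 0, 0, 0, 0.0176, 0.2],
    [-0.028, 0.0015, 0, 0, 0, 0.0176, 0.2],
    [-0.028, 0.0015, 0, 0, 0, 0.0176, 0.2],
    [-0.028, 0.0015, 0, 0, 0, 0.0176, 0.2],
  ],
)

```text
time: 29.0
ee_pos: [549.0, 40.2, 397.5]
ee_rot: [-2.167, -2.272, 0.002]
force: [0.2, 0.2, -0.9]
grip_width: 22.9
grasp_force: 29.6
```

Emit:
servo_tool(
  series=[
    [-0.028, 0.0015, 0, 0, 0, 0.0176, 0.2],
    [-0.028, 0.0015, 0, 0, 0, 0.0176, 0.2],
    [-0.028, 0.0015, 0, 0, 0, 0.0176, 0.2],
    [-0.028, 0.0015, 0, 0, 0, 0.0176, 0.2],
    [-0.028, 0.0015, 0, 0, 0, 0.0176, 0.2],
    [0, 0, 0, 0, 0, 0, 0.2],
    [0, 0, 0, 0, 0, 0, 0.2],
    [0, 0, 0, 0, 0, 0, 0.2],
    [0, 0, 0, 0, 0, 0, 0.2],
    [0, 0, 0, 0, 0, 0, 0.2],
  ],
)

```text
time: 30.0
ee_pos: [558.5, -97.5, 398.6]
ee_rot: [-2.264, -2.178, -0.0]
force: [-0.6, -0.6, -1.2]
grip_width: 22.8
grasp_force: 29.6
```

```bash
python3 hand.py 1.531;python3 plan.py "[((558.7,-99,330),1.531,5,.2)]"
```

```text
[558.5 -97.5 398.6] [-0.6 -0.6 -1.2]
top expected nozzle tip px [388.3 201.6]
0.54 [384.7, 184.6, 391.6, 199.6] 68
187 mask c/w 388.0 5 model 394.9 18.4
193 mask c/w 389.0 3 model 393.7 13.0
side expected nozzle tip px [259.1 238.2]
0.78 [237.2, 137.4, 266.9, 238.7] 1154
146 mask c/w 244.5 12 model 249.5 26.7
152 mask c/w 244.5 12 model 250.5 28.5
158 mask c/w 245.5 12 model 251.1 28.3
164 mask c/w 246.0 11 model 252.2 27.1
170 mask c/w 246.5 12 model 253.0 27.1
176 mask c/w 252.0 21 model 251.0 24.5
182 mask c/w 251.0 19 model 251.9 22.1
188 mask c/w 253.5 16 model 254.1 18.6
194 mask c/w 254.5 16 model 254.6 18.4
200 mask c/w 255.0 15 model 255.1 18.3
206 mask c/w 256.0 15 model 255.8 18.0
212 mask c/w 256.5 8 model 256.3 6.9
t 30.2 tcp [558.6 -98.1 398.7] psi 1.531 q7 -0.12 F [-0.1  0.3 -1.5] w 22.6 gf 29.6
5 x [-0.0002, 0.0, 0.0137, 0.0, 0.0, 0.0, 0.2]
```

Aligned to within a pixel. Lowering.

Emit:
servo_tool(
  series=[
    [-0.0003, 0, 0.017, 0, 0, 0, 0.2],
    [-0.0003, 0, 0.017, 0, 0, 0, 0.2],
    [0, 0, 0.017, 0, 0, 0, 0.2],
    [0, 0, 0.018, 0, 0, 0, 0.2],
    [0, 0, 0.015, 0, 0, 0, 0.2],
    [0, 0, 0.015, 0, 0, 0, 0.2],
    [0, 0, 0.015, 0, 0, 0, 0.2],
    [0, 0, 0.015, 0, 0, 0, 0.2],
    [0, 0, 0.015, 0, 0, 0, 0.2],
    [0, 0, 0.005, 0, 0, 0, 0.2],
  ],
)

```text
time: 31.2
ee_pos: [557.9, -99.0, 248.4]
ee_rot: [-2.264, -2.176, 0.002]
force: [-0.7, -0.3, -1.9]
grip_width: 22.6
grasp_force: 29.6
```

Emit:
servo_tool(
  series=[
    [0, 0, 0.003, 0, 0, 0, 0.2],
    [0, 0, 0.003, 0, 0, 0, 0.2],
    [0, 0, 0.003, 0, 0, 0, 0.2],
    [0, 0, 0.003, 0, 0, 0, 0.2],
    [0, 0, 0.003, 0, 0, 0, 0.2],
    [0, 0, 0.003, 0, 0, 0, 0.2],
    [0, 0, 0.003, 0, 0, 0, 0.2],
    [0, 0, 0, 0, 0, 0, 0.2],
    [0, 0, 0, 0, 0, 0, 0.2],
    [0, 0, 0, 0, 0, 0, 0.2],
  ],
)

```text
time: 32.2
ee_pos: [558.6, -99.0, 228.7]
ee_rot: [2.266, 2.176, 0.0]
force: [-0.2, -0.0, -1.7]
grip_width: 22.7
grasp_force: 29.6
```

Emit:
servo_tool(
  series=[
    [0, 0, 0.006, 0, 0, 0, 0.2],
    [0, 0, 0.006, 0, 0, 0, 0.2],
    [0, 0, 0.006, 0, 0, 0, 0.2],
    [0, 0, 0.006, 0, 0, 0, 0.2],
    [0, 0, 0.006, 0, 0, 0, 0.2],
    [0, 0, 0.006, 0, 0, 0, 0.2],
    [0, 0, 0.005, 0, 0, 0, 0.2],
    [0, 0, 0.003, 0, 0, 0, 0.2],
    [0, 0, 0.001, 0, 0, 0, 0.2],
    [0, 0, 0.001, 0, 0, 0, 0.2],
  ],
)

```text
time: 33.2
ee_pos: [558.6, -99.0, 182.7]
ee_rot: [2.265, 2.176, 0.0]
force: [-0.3, -0.2, -0.7]
grip_width: 22.7
grasp_force: 29.6
```

Emit:
servo_tool(
  series=[
    [0, 0, 0, 0, 0, 0, 0.2],
    [0, 0, 0, 0, 0, 0, 0.25],
    [0, 0, 0, 0, 0, 0, 0.3],
    [0, 0, 0, 0, 0, 0, 0.35],
    [0, 0, 0, 0, 0, 0, 0.45],
    [0, 0, 0, 0, 0, 0, 0.6],
    [0, 0, 0, 0, 0, 0, 0.8],
    [0, 0, 0, 0, 0, 0, 0.8],
    [0, 0, -0.01, 0, 0, 0, 0.8],
    [0, 0, -0.02, 0, 0, 0, 0.8],
  ],
)

```text
time: 34.2
ee_pos: [557.8, -98.9, 212.4]
ee_rot: [-2.264, -2.175, 0.002]
force: [0.2, 0.3, 0.4]
grip_width: 68.2
grasp_force: 0.0
```

Emit:
servo_tool(
  series=[
    [0, 0, -0.035, 0, 0, 0, 1],
    [0, 0, -0.035, 0, 0, 0, 1],
    [0, 0, -0.035, 0, 0, 0, 1],
    [0, 0, -0.03, 0, 0, 0, 1],
    [0.04, -0.01, 0, 0, 0, 0, 1],
    [0.045, -0.01, 0, 0, 0, 0, 1],
    [0.045, -0.01, 0, 0, 0, 0, 1],
    [0.045, -0.01, 0, 0, 0, 0, 1],
    [0.045, -0.01, 0, 0, 0, 0, 1],
    [0.045, -0.01, 0, 0, 0, 0, 1],
  ],
)

```text
time: 35.2
ee_pos: [508.5, 169.9, 348.7]
ee_rot: [2.265, 2.176, 0.001]
force: [0.7, -0.3, -0.0]
grip_width: 85.3
grasp_force: 0.0
```

Emit:
servo_tool(
  series=[
    [0.045, 0, 0, 0, 0, 0, 1],
    [0.045, 0, 0, 0, 0, 0, 1],
    [0.045, 0, 0, 0, 0, 0, 1],
    [0.045, 0, 0, 0, 0, 0, 1],
    [0, 0, 0, 0, 0, 0, 1],
    [0, 0, 0, 0, 0, 0, 1],
    [0, 0, 0, 0, 0, 0, 1],
    [0, 0, 0, 0, 0, 0, 1],
    [0, 0, 0, 0, 0, 0, 1],
    [0, 0, 0, 0, 0, 0, 1],
  ],
)

```text
time: 36.2
ee_pos: [516.7, 347.2, 347.9]
ee_rot: [2.267, 2.175, 0.0]
force: [-0.4, -0.1, -0.6]
grip_width: 85.1
grasp_force: 0.0
```

```bash
python3 chk.py; python3 plan.py "[((480.7,425.4,325),1.282,10,1)]"; python3 - <<'E'
from h import *
for n in("side","top"):
  r=arm.masks_of("cordless_1",n); print(n,[(round(d["p"],2),np.round(d["bbox"]).astype(int).tolist()) for d in r])
q=np.load("rack.npy")
for h in(62,124):
    x,y,_=place(np.array([[0,h,0.]]),q)[0]; A=np.vstack([proj(place(b,(x,y,-.04,35)),"side") for b in PIP]); print(h,A.min(0).round(),A.max(0).round())
E
```

```text
top mean diff over stand base / head [(np.float64(1.9), np.float64(2.1)), (np.float64(13.9), np.float64(40.3)), (np.float64(30.8), np.float64(38.5)), (np.float64(46.4), np.float64(45.5))]
side mean diff over stand base / head [(np.float64(4.3), np.float64(0.4)), (np.float64(8.3), np.float64(30.0)), (np.float64(8.4), np.float64(29.1)), (np.float64(22.2), np.float64(10.7))]
t 36.3 tcp [516.6 347.5 347.8] psi 1.53 q7 -0.98 F [ 0.4  1.1 -0.3] w 85.6 gf 0.0
10 x [0.0072, -0.0047, 0.0023, 0.0, 0.0, 0.0248, 1]
side [(0.9, [378, 108, 397, 142]), (0.87, [249, 247, 272, 308]), (0.84, [302, 187, 318, 224]), (0.71, [276, 225, 295, 298])]
top [(0.69, [355, 197, 372, 216]), (0.63, [305, 220, 316, 238]), (0.57, [378, 200, 393, 218])]
62 [249. 243.] [274. 322.]
124 [274. 224.] [297. 302.]
```

Both hang. Now pipette 1 (leftmost).

Emit:
servo_tool(
  series=[
    [0.0072, -0.0047, 0.0023, 0, 0, 0.0248, 1],
    [0.0072, -0.0047, 0.0023, 0, 0, 0.0248, 1],
    [0.0072, -0.0047, 0.0023, 0, 0, 0.0248, 1],
    [0.0072, -0.0047, 0.0023, 0, 0, 0.0248, 1],
    [0.0072, -0.0047, 0.0023, 0, 0, 0.0248, 1],
    [0.0072, -0.0047, 0.0023, 0, 0, 0.0248, 1],
    [0.0072, -0.0047, 0.0023, 0, 0, 0.0248, 1],
    [0.0072, -0.0047, 0.0023, 0, 0, 0.0248, 1],
    [0.0072, -0.0047, 0.0023, 0, 0, 0.0248, 1],
    [0.0072, -0.0047, 0.0023, 0, 0, 0.0248, 1],
  ],
)

```text
time: 37.4
ee_pos: [480.8, 426.4, 324.5]
ee_rot: [-2.518, -1.878, 0.0]
force: [0.1, 0.2, -0.3]
grip_width: 85.6
grasp_force: 0.0
```

```bash
python3 plan.py "[((480.7,425.4,160),1.282,10,1)]"
```

```text
t 37.4 tcp [480.8 426.4 324.5] psi 1.282 q7 -1.35 F [ 0.1  0.2 -0.3] w 85.6 gf 0.0
10 x [-0.0001, 0.0, 0.0165, -0.0, 0.0, -0.0, 1]
```

Emit:
servo_tool(
  series=[
    [0, 0, 0.02, 0, 0, 0, 1],
    [0, 0, 0.022, 0, 0, 0, 1],
    [0, 0, 0.022, 0, 0, 0, 1],
    [0, 0, 0.02, 0, 0, 0, 1],
    [0, 0, 0.02, 0, 0, 0, 1],
    [0, 0, 0.02, 0, 0, 0, 1],
    [0, 0, 0.015, 0, 0, 0, 1],
    [0, 0, 0.015, 0, 0, 0, 1],
    [0, 0, 0.01, 0, 0, 0, 1],
    [0, 0, 0, 0, 0, 0, 0.8],
  ],
)

```text
time: 38.4
ee_pos: [480.6, 425.7, 159.3]
ee_rot: [2.517, 1.879, -0.003]
force: [0.3, 0.1, -0.3]
grip_width: 73.3
grasp_force: 0.0
```

Emit:
servo_tool(
  series=[
    [0, 0, 0, 0, 0, 0, 0.6],
    [0, 0, 0, 0, 0, 0, 0.5],
    [0, 0, 0, 0, 0, 0, 0.4],
    [0, 0, 0, 0, 0, 0, 0.3],
    [0, 0, 0, 0, 0, 0, 0.2],
    [0, 0, 0, 0, 0, 0, 0.2],
    [0, 0, 0, 0, 0, 0, 0.2],
    [0, 0, 0, 0, 0, 0, 0.2],
    [0, 0, -0.001, 0, 0, 0, 0.2],
    [0, 0, -0.001, 0, 0, 0, 0.2],
  ],
  force=30,
)

```text
time: 39.4
ee_pos: [481.0, 425.9, 162.9]
ee_rot: [2.517, 1.879, 0.0]
force: [0.9, -0.2, -0.6]
grip_width: 22.6
grasp_force: 29.5
```

Emit:
servo_tool(
  series=[
    [0, 0, -0.002, 0, 0, 0, 0.2],
    [0, 0, -0.002, 0, 0, 0, 0.2],
    [0, 0, -0.002, 0, 0, 0, 0.2],
    [0, 0, -0.002, 0, 0, 0, 0.2],
    [0, 0, -0.002, 0, 0, 0, 0.2],
    [0, 0, -0.002, 0, 0, 0, 0.2],
    [0, 0, -0.002, 0, 0, 0, 0.2],
    [0, 0, -0.002, 0, 0, 0, 0.2],
    [0, 0, 0, 0, 0, 0, 0.2],
    [0, 0, 0, 0, 0, 0, 0.2],
  ],
)

```text
time: 40.4
ee_pos: [481.0, 426.1, 178.7]
ee_rot: [-2.517, -1.879, -0.0]
force: [-0.2, 0.4, -0.3]
grip_width: 22.9
grasp_force: 29.5
```

Emit:
servo_tool(
  series=[
    [0, 0, -0.01, 0, 0, 0, 0.2],
    [0, 0, -0.02, 0, 0, 0, 0.2],
    [0, 0, -0.03, 0, 0, 0, 0.2],
    [0, 0, -0.035, 0, 0, 0, 0.2],
    [0, 0, -0.035, 0, 0, 0, 0.2],
    [0, 0, -0.035, 0, 0, 0, 0.2],
    [0, 0, -0.035, 0, 0, 0, 0.2],
    [0, 0, -0.02, 0, 0, 0, 0.2],
    [0, 0, 0, 0, 0, 0, 0.2],
    [0, 0, 0, 0, 0, 0, 0.2],
  ],
)

```text
time: 41.4
ee_pos: [480.7, 425.9, 398.7]
ee_rot: [2.517, 1.879, 0.0]
force: [1.0, 0.1, -1.9]
grip_width: 22.8
grasp_force: 29.5
```

```bash
python3 plan.py "[((553.7,-222.9,397),1.531,20,.2)]"; python3 - <<'E'
from h import *
snap("side"); r=arm.masks_of("cordless_1","side"); print([(round(d["p"],2),np.round(d["bbox"]).astype(int).tolist()) for d in r])
E
```

```text
t 41.4 tcp [480.7 425.9 398.7] psi 1.283 q7 -1.31 F [ 1.   0.1 -1.9] w 22.8 gf 29.5
20 x [-0.0314, 0.0091, 0.0001, 0.0, -0.0, -0.0124, 0.2]
[(0.86, [389, 2, 408, 94]), (0.74, [275, 227, 294, 295]), (0.74, [251, 246, 272, 310]), (0.63, [297, 184, 319, 223])]
```

Emit:
servo_tool(
  series=[
    [-0.0314, 0.0091, 0, 0, 0, -0.0124, 0.2],
    [-0.0314, 0.0091, 0, 0, 0, -0.0124, 0.2],
    [-0.0314, 0.0091, 0, 0, 0, -0.0124, 0.2],
    [-0.0314, 0.0091, 0, 0, 0, -0.0124, 0.2],
    [-0.0314, 0.0091, 0, 0, 0, -0.0124, 0.2],
    [-0.0314, 0.0091, 0, 0, 0, -0.0124, 0.2],
    [-0.0314, 0.0091, 0, 0, 0, -0.0124, 0.2],
    [-0.0314, 0.0091, 0, 0, 0, -0.0124, 0.2],
    [-0.0314, 0.0091, 0, 0, 0, -0.0124, 0.2],
    [-0.0314, 0.0091, 0, 0, 0, -0.0124, 0.2],
  ],
)

```text
time: 42.5
ee_pos: [496.6, 98.2, 397.5]
ee_rot: [-2.395, -2.032, 0.003]
force: [1.6, -0.1, -0.7]
grip_width: 22.9
grasp_force: 29.5
```

Emit:
servo_tool(
  series=[
    [-0.0314, 0.0091, 0, 0, 0, -0.0124, 0.2],
    [-0.0314, 0.0091, 0, 0, 0, -0.0124, 0.2],
    [-0.0314, 0.0091, 0, 0, 0, -0.0124, 0.2],
    [-0.0314, 0.0091, 0, 0, 0, -0.0124, 0.2],
    [-0.0314, 0.0091, 0, 0, 0, -0.0124, 0.2],
    [-0.0314, 0.0091, 0, 0, 0, -0.0124, 0.2],
    [-0.0314, 0.0091, 0, 0, 0, -0.0124, 0.2],
    [-0.0314, 0.0091, 0, 0, 0, -0.0124, 0.2],
    [-0.0314, 0.0091, 0, 0, 0, -0.0124, 0.2],
    [-0.0314, 0.0091, 0, 0, 0, -0.0124, 0.2],
  ],
)

```text
time: 43.5
ee_pos: [553.2, -223.2, 397.2]
ee_rot: [-2.263, -2.175, 0.002]
force: [0.6, -0.2, -1.4]
grip_width: 22.7
grasp_force: 29.5
```

Emit:
servo_tool(
  series=[
    [0, 0, 0, 0, 0, 0, 0.2],
    [0, 0, 0, 0, 0, 0, 0.2],
    [0, 0, 0, 0, 0, 0, 0.2],
    [0, 0, 0, 0, 0, 0, 0.2],
    [0, 0, 0, 0, 0, 0, 0.2],
    [0, 0, 0, 0, 0, 0, 0.2],
    [0, 0, 0, 0, 0, 0, 0.2],
    [0, 0, 0, 0, 0, 0, 0.2],
    [0, 0, 0, 0, 0, 0, 0.2],
    [0, 0, 0, 0, 0, 0, 0.2],
  ],
)

```text
time: 44.5
ee_pos: [553.6, -222.0, 398.7]
ee_rot: [2.266, 2.176, -0.0]
force: [0.1, -0.4, -1.7]
grip_width: 22.4
grasp_force: 29.5
```

```bash
python3 hand.py 1.531;python3 plan.py "[((553.7,-222.9,330),1.531,5,.2)]"
```

```text
[ 553.6 -222.   398.7] [ 0.1 -0.4 -1.7]
top expected nozzle tip px [439.6 202.9]
side expected nozzle tip px [200.  283.2]
t 44.7 tcp [ 553.6 -222.1  398.6] psi 1.531 q7 0.14 F [ 0.2  0.2 -1.2] w 22.9 gf 29.5
5 x [-0.0002, 0.0, 0.0137, -0.0, 0.0, -0.0001, 0.2]
```

```bash
python3 - <<'E'
from h import *
p=arm.state()["ee_pos"]; im=cv2.imread("pics/hand_side.png"); jm=im.copy(); n="side"; r=np.load("rack.npy")
for b in PIP[:3]+PIP[4:]: cv2.polylines(jm,[cv2.convexHull((proj(place(b,(p[0],p[1],-.04,p[2]-147)),n)*8).astype(np.int32))],True,(255,0,255),1,shift=3)
for b in [box(-26,63,-62+k*15-3,-62+k*15+3,155,160) for k in(-1,1)]: cv2.polylines(jm,[cv2.convexHull((proj(place(b,r),n)*8).astype(np.int32))],True,(0,0,255),1,shift=3)
cv2.imwrite("pics/g4.png",np.hstack([crop(q,150,160,300,360,2.6) for q in(im,jm)]))
E
```

```text
(no output)
```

View pics/g4.png

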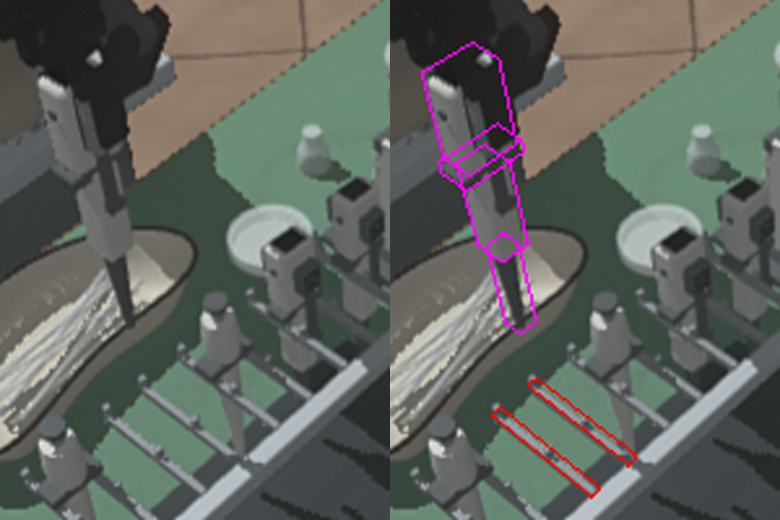

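Held pipette agrees with the overlay (tip (518,325)). Hooks 4 and 5 are hung and the manuals are in place. Lowering.

Emit:
servo_tool(
  series=[
    [-0.0003, 0, 0.017, 0, 0, 0, 0.2],
    [-0.0003, 0, 0.017, 0, 0, 0, 0.2],
    [0, 0, 0.017, 0, 0, 0, 0.2],
    [0, 0, 0.018, 0, 0, 0, 0.2],
    [0, 0, 0.015, 0, 0, 0, 0.2],
    [0, 0, 0.015, 0, 0, 0, 0.2],
    [0, 0, 0.015, 0, 0, 0, 0.2],
    [0, 0, 0.015, 0, 0, 0, 0.2],
    [0, 0, 0.015, 0, 0, 0, 0.2],
    [0, 0, 0.005, 0, 0, 0, 0.2],
  ],
)

```text
time: 45.7
ee_pos: [553.0, -222.5, 248.2]
ee_rot: [-2.264, -2.175, 0.002]
force: [-0.3, 0.3, -1.1]
grip_width: 22.6
grasp_force: 29.5
```

Emit:
servo_tool(
  series=[
    [0, 0, 0.003, 0, 0, 0, 0.2],
    [0, 0, 0.003, 0, 0, 0, 0.2],
    [0, 0, 0.003, 0, 0, 0, 0.2],
    [0, 0, 0.003, 0, 0, 0, 0.2],
    [0, 0, 0.003, 0, 0, 0, 0.2],
    [0, 0, 0.003, 0, 0, 0, 0.2],
    [0, 0, 0.003, 0, 0, 0, 0.2],
    [0, 0, 0, 0, 0, 0, 0.2],
    [0, 0, 0, 0, 0, 0, 0.2],
    [0, 0, 0, 0, 0, 0, 0.2],
  ],
)

```text
time: 46.7
ee_pos: [553.7, -222.6, 228.8]
ee_rot: [2.265, 2.176, 0.0]
force: [-0.2, -0.5, -1.7]
grip_width: 22.4
grasp_force: 29.5
```

Emit:
servo_tool(
  series=[
    [0, 0, 0.006, 0, 0, 0, 0.2],
    [0, 0, 0.006, 0, 0, 0, 0.2],
    [0, 0, 0.006, 0, 0, 0, 0.2],
    [0, 0, 0.006, 0, 0, 0, 0.2],
    [0, 0, 0.006, 0, 0, 0, 0.2],
    [0, 0, 0.006, 0, 0, 0, 0.2],
    [0, 0, 0.005, 0, 0, 0, 0.2],
    [0, 0, 0.003, 0, 0, 0, 0.2],
    [0, 0, 0.001, 0, 0, 0, 0.2],
    [0, 0, 0.001, 0, 0, 0, 0.2],
  ],
)

```text
time: 47.7
ee_pos: [553.7, -222.6, 182.7]
ee_rot: [2.266, 2.176, 0.0]
force: [-0.8, -0.5, -1.3]
grip_width: 22.5
grasp_force: 29.5
```

Emit:
servo_tool(
  series=[
    [0, 0, 0, 0, 0, 0, 0.2],
    [0, 0, 0, 0, 0, 0, 0.25],
    [0, 0, 0, 0, 0, 0, 0.3],
    [0, 0, 0, 0, 0, 0, 0.35],
    [0, 0, 0, 0, 0, 0, 0.45],
    [0, 0, 0, 0, 0, 0, 0.6],
    [0, 0, 0, 0, 0, 0, 0.8],
    [0, 0, 0, 0, 0, 0, 0.8],
    [0, 0, -0.01, 0, 0, 0, 0.8],
    [0, 0, -0.02, 0, 0, 0, 0.8],
  ],
)

```text
time: 48.7
ee_pos: [552.9, -222.3, 212.3]
ee_rot: [-2.264, -2.175, 0.002]
force: [-0.4, -1.2, 0.2]
grip_width: 68.5
grasp_force: 0.0
```

Emit:
servo_tool(
  series=[
    [0, 0, -0.035, 0, 0, 0, 0.8],
    [0, 0, -0.035, 0, 0, 0, 0.45],
    [0, 0, -0.035, 0, 0, 0, 0.45],
    [0, 0, -0.035, 0, 0, 0, 0.45],
    [0.04, 0.01, 0, 0, 0, 0, 0.45],
    [0.045, 0.01, 0, 0, 0, 0, 0.45],
    [0.045, 0.01, 0, 0, 0, 0, 0.45],
    [0.045, 0.01, 0, 0, 0, 0, 0.45],
    [0.045, 0.01, 0, 0, 0, 0, 0.45],
    [0, 0, 0, 0, 0, 0, 0.45],
  ],
)

```text
time: 49.7
ee_pos: [613.1, 3.4, 353.7]
ee_rot: [-2.254, -2.186, -0.006]
force: [0.3, 0.7, 0.2]
grip_width: 38.5
grasp_force: 0.0
```

```bash
python3 plan.py "[((684,159,320),1.327,6,.45)]"; python3 - <<'E'
from h import *
im=snap("side","after"); cv2.imwrite("pics/g5.png",crop(im,140,100,420,345,2.4))
for k in("cordless_1","manual_1"):
    r=arm.masks_of(k,"side"); print(k,[(round(d["p"],2),np.round(d["bbox"]).astype(int).tolist()) for d in r])
q=np.load("rack.npy"); x,y,_=place(np.array([[0,-62,0.]]),q)[0]; A=np.vstack([proj(place(b,(x,y,-.04,35)),"side") for b in PIP]); print(A.min(0).round(),A.max(0).round())
E
```

```text
t 49.7 tcp [613.1   3.4 353.7] psi 1.54 q7 -0.28 F [0.3 0.7 0.2] w 38.5 gf 0.0
6 x [0.0272, 0.0087, 0.0057, 0.0002, -0.0007, 0.0355, 0.45]
cordless_1 [(0.86, [193, 290, 218, 360]), (0.75, [299, 187, 320, 223]), (0.7, [252, 246, 274, 309]), (0.65, [275, 225, 297, 296])]
manual_1 [(0.76, [164, 320, 195, 387]), (0.67, [224, 274, 248, 337])]
[191. 287.] [223. 366.]
```

View pics/g5.png

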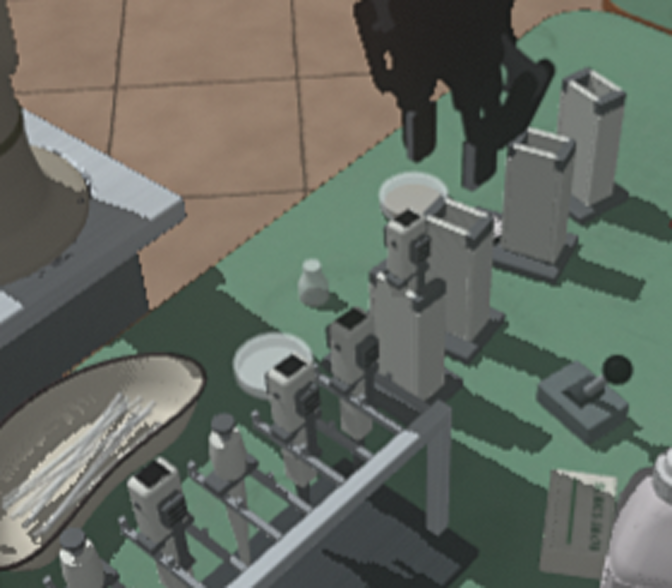

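All three hang, the uncharged one is in its stand, and the lever is off (knob at (617,370)). Now switching it on.

Emit:
servo_tool(
  series=[
    [0.0272, 0.0087, 0.0057, 0, 0, 0.0355, 0.45],
    [0.0272, 0.0087, 0.0057, 0, 0, 0.0355, 0.45],
    [0.0272, 0.0087, 0.0057, 0, 0, 0.0355, 0.45],
    [0.0272, 0.0087, 0.0057, 0, 0, 0.0355, 0.45],
    [0.0272, 0.0087, 0.0057, 0, 0, 0.0355, 0.45],
    [0.0272, 0.0087, 0.0057, 0, 0, 0.0355, 0.45],
    [0, 0, 0, 0, 0, 0, 0.45],
    [0, 0, 0, 0, 0, 0, 0.45],
    [0, 0, 0, 0, 0, 0, 0.45],
    [0, 0, 0, 0, 0, 0, 0.45],
  ],
)

```text
time: 50.85
ee_pos: [685.0, 148.0, 319.0]
ee_rot: [2.486, 1.92, -0.0]
force: [0.8, -0.1, -0.3]
grip_width: 38.5
grasp_force: 0.0
```

```bash
python3 plan.py "[((684,159,66),1.327,10,.45),((612,176.5,66),1.327,8,.45)]"
```

```text
t 50.9 tcp [685. 148. 319.] psi 1.315 q7 -0.71 F [ 0.8 -0.1 -0.3] w 38.5 gf 0.0
10 x [0.001, -0.0004, 0.0253, 0.0001, 0.0001, -0.0012, 0.45]
8 x [-0.0, -0.0093, 0.0, 0.0, 0.0, 0.0, 0.45]
```

Emit:
servo_tool(
  series=[
    [0.004, -0.0015, 0.01, 0, 0, -0.006, 0.45],
    [0.004, -0.0015, 0.025, 0, 0, -0.006, 0.45],
    [0.0025, -0.0005, 0.03, 0, 0, 0, 0.45],
    [0, 0, 0.035, 0, 0, 0, 0.45],
    [0, 0, 0.035, 0, 0, 0, 0.45],
    [0, 0, 0.035, 0, 0, 0, 0.45],
    [0, 0, 0.035, 0, 0, 0, 0.45],
    [0, 0, 0.025, 0, 0, 0, 0.45],
    [0, 0, 0.015, 0, 0, 0, 0.45],
    [0, 0, 0.008, 0, 0, 0, 0.45],
  ],
)

```text
time: 51.85
ee_pos: [683.5, 160.9, 63.9]
ee_rot: [-2.472, -1.938, 0.003]
force: [-0.1, -0.2, 0.2]
grip_width: 38.4
grasp_force: 0.0
```

Emit:
servo_tool(
  series=[
    [0, 0, 0, 0, 0, 0, 0.45],
    [0, -0.009, 0, 0, 0, 0, 0.45],
    [0, -0.009, 0, 0, 0, 0, 0.45],
    [0, -0.009, 0, 0, 0, 0, 0.45],
    [0, -0.009, 0, 0, 0, 0, 0.45],
    [0, -0.009, 0, 0, 0, 0, 0.45],
    [0, -0.009, 0, 0, 0, 0, 0.45],
    [0, -0.009, 0, 0, 0, 0, 0.45],
    [0, -0.009, 0, 0, 0, 0, 0.45],
    [0, 0, 0, 0, 0, 0, 0.45],
  ],
)

```text
time: 52.85
ee_pos: [612.6, 178.7, 65.3]
ee_rot: [-2.471, -1.939, 0.002]
force: [-0.1, 0.0, -0.3]
grip_width: 38.5
grasp_force: 0.0
```

Emit:
servo_tool(
  series=[
    [0, -0.001, 0, 0, 0, 0, 0.45],
    [0, -0.001, 0, 0, 0, 0, 0.45],
    [0, -0.001, 0, 0, 0, 0, 0.45],
    [0, 0, 0, 0, 0, 0, 0.45],
    [0, 0, 0, 0, 0, 0, 0.45],
    [0, 0, 0, 0, 0, 0, 0.45],
    [0, 0, 0, 0, 0, 0, 0.45],
    [0, 0, 0, 0, 0, 0, 0.45],
    [0, 0, 0, 0, 0, 0, 0.45],
    [0, 0, 0, 0, 0, 0, 0.45],
  ],
)

```text
time: 53.85
ee_pos: [611.5, 179.0, 65.5]
ee_rot: [2.473, 1.938, 0.0]
force: [2.1, -0.1, -1.4]
grip_width: 38.2
grasp_force: 0.9
```

Emit:
servo_tool(
  series=[
    [0, 0.006, 0, 0, 0, 0, 0.45],
    [0, 0, -0.03, 0, 0, 0, 0.45],
    [0, 0, -0.04, 0, 0, 0, 0.45],
    [0, 0, -0.045, 0, 0, 0, 0.45],
    [0, 0, -0.045, 0, 0, 0, 0.45],
    [0, 0, -0.045, 0, 0, 0, 0.45],
    [0, 0, -0.045, 0, 0, 0, 0.45],
    [0, 0, -0.02, 0, 0, 0, 0.45],
    [0, 0, 0, 0, 0, 0, 0.45],
    [0, 0, 0, 0, 0, 0, 0.45],
  ],
)

```text
time: 54.85
ee_pos: [616.9, 177.4, 335.2]
ee_rot: [-2.472, -1.938, 0.001]
force: [0.7, 0.3, 0.1]
grip_width: 38.3
grasp_force: 0.0
```

```bash
python3 - <<'E'
from h import *
im=snap("side","fin"); cv2.imwrite("pics/g6.png",crop(im,150,100,430,345,2.4)); sw=np.load("sw.npy")
for th in(0,.15,.3):print(th,(proj(place(np.array([[70*np.sin(th-.5),0,22+70*np.cos(th-.5)]]),sw),"side")[0]-[150,100])*2.4)
for k in("cordless_1","manual_1"):
    r=arm.masks_of(k,"side"); print(k,[(round(d["p"],2),np.round(d["bbox"]).astype(int).tolist()) for d in r])
E
```

```text
0 [539.30492208 324.02318001]
0.15 [547.22381122 326.66028404]
0.3 [555.52859239 330.90771065]
cordless_1 [(0.87, [298, 187, 319, 222]), (0.83, [250, 242, 272, 309]), (0.76, [276, 228, 295, 294]), (0.72, [192, 288, 219, 360]), (0.19, [367, 229, 381, 262])]
manual_1 [(0.79, [222, 274, 247, 334]), (0.63, [166, 323, 191, 386])]
```

View pics/g6.png

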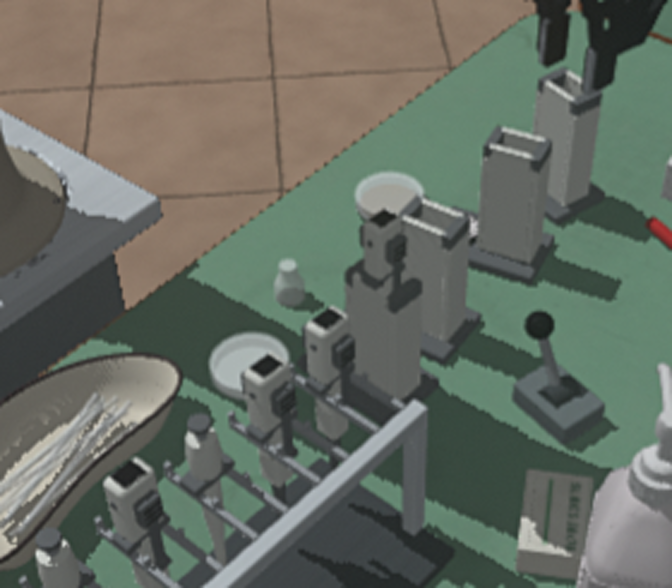

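The knob is at (540,324), which matches θ≈0 (on). All pipettes hang, the uncharged one is in its stand, and the arm is clear.

```bash
python3 -c "from bench import arm; print(arm.finish_job())"
```

```text
the job is handed in; nothing more can be done
None
```

I handed the job in with all three charged cordless pipettes hung on free hooks 2, 4 and 5, the uncharged one still in its stand, both manuals in place and the supply back on; the last side-camera picture confirmed this, but no verdict came back.

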